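# Stack a clutch pack on its splined hub

## Task

Stack the little clutch pack in the fixture: first put the friction disc over the splined hub, turning it gently until its inner teeth find the splines, and slide it down until it lies flat on the backing plate. Then put the separator plate over it, feeling its two outer tabs into the basket's two slots, until it lies flat on the disc. Never force a plate that is not lined up, let go of both, and leave everything else on the bench where it is.

Things in the scene. Friction and masses are not known exactly. Their poses are not given: they have to be found in the camera images.
- fixture: Bolted to the bench: grey base plate 150 (x) x 120 (y) x 12 mm, on it an upright clutch. Origin: on the clutch axis at bench level, z up. Its +x and -x sides are open (only the base plate outside radius 26 mm): fingers clear the basket while the line through them is within 25 deg of x. Over 80 N of contact (sideways wedging counts) between a plate and the fixture, or between the plates, spoils the job.
- seat (a point): On the clutch axis, 40 mm above the fixture's origin: top of the smooth backing plate (radius 26 mm), on which the disc must lie.
- hub_top (a point): On the axis, 58 mm above the fixture's origin: flat spline tops of the steel hub. 8 straight splines 45 deg apart, 5.5 mm wide, root radius 14, tip radius 18 mm, z 40 to 58 mm; above, a smooth shaft nose of radius 11 mm to z = 70 mm. The hub turns stiffly (0.3 N m); its angle is NOT measured: splines up to 22.5 deg either way of matching a given disc angle.
- basket_top (a point): On the axis, 64 mm above the fixture's origin: top of the aluminium basket, two slotted walls (radius 40 to 48 mm) on the fixture's +y and -y sides, each reaching 33 deg either side of its slot. Slots 15 mm wide, open at top and inside, floor at z = 28. The basket turns stiffly (0.4 N m); its angle is NOT measured: slots up to 13 deg either way of the fixture's y axis.
- disc: Friction disc: flat steel ring, cork-lined, 58 mm outside, 6 mm thick, bore 39 mm, about 0.12 kg; 8 inner teeth 45 deg apart (one at +x), 5.5 mm wide, reaching in to radius 15.5 mm, 1 to 1.5 mm to spare on the splines. Rim in twelve flats 30 deg apart (one at +x): grip opposite flats. Origin: centre of underside, z up. Starts on a wooden block. On spline tops its origin is at hub_top, home at seat.
- separator: Separator: flat bare steel ring, 68 mm outside, 6 mm thick, about 0.16 kg, smooth 41 mm bore (clears the splines); two outer tabs at its +y and -y, 12 mm wide, out to radius 52 mm, 1.5 mm to spare each side in the slots. Rim in twelve flats; grip across its x sides. Origin: centre of underside, z up. Starts on a wooden block. On the walls its origin is at basket_top; home 6 mm above seat, tabs in the slots.
- block_a: Round wooden block, radius 27 mm, 26 mm high, fixed to the bench, under the friction disc. Origin: centre of its underside.
- block_b: The same kind of block, under the separator plate.
- plain_ring: Bystander: plain steel ring without teeth or tabs, 62 mm over its outside, 6 mm thick, lying on the bench. Origin: centre of its underside. Leave alone.
- bolt_jar: Bystander: clear jar with a steel cap, radius 34 mm, 85 mm high. Origin: centre of its underside. Leave alone.
- can: Bystander: tin can, radius 33 mm, 110 mm high. Origin: centre of its underside. Leave alone.
- screwdriver: Bystander: wooden-handled screwdriver lying on the bench. Leave alone.
- wrench: Bystander: steel wrench lying on the bench near the robot. Leave alone.
- nut_tray: Bystander: low open steel tray of nuts, 90 x 120 x 30 mm. Origin: centre of its underside. Leave alone.
- collar: Bystander: brass collar, 36 mm diameter, 22 mm high. Origin: centre of its underside. Leave alone.

How it is judged (in metres and radians):
On the way, in this order (a step that is already met when the one before it is completed fails the run):
1. the friction disc is fully home on the hub's splines, flat on the backing plate, and let go, before the separator plate goes on (z of disc in the frame of fixture between 0.037 and 0.042 m and horizontal distance between disc and fixture below 0.005 m and angle between disc's own z axis and vertical below 0.06 rad and contact force between disc and the fingers below 0.3 N and horizontal distance between separator and fixture above 0.06 m), for 0.2 s.
2. the separator plate lies on the disc with its tabs in the basket's slots (z of separator in the frame of fixture between 0.043 and 0.048 m and horizontal distance between each of separator, disc and fixture below 0.005 m and angle between each of separator, disc's own z axis and vertical below 0.06 rad and angle between the y axis of separator and the y axis of fixture, either way round below 0.4 rad and z of disc in the frame of fixture between 0.037 and 0.042 m), for 0.2 s.
At the end, for the whole second after the job is handed in: Disc flat on the backing plate (origin 40 mm above the fixture's, -3/+2 mm), separator flat on the disc (46 mm, -3/+2 mm), its tabs in the slots (within 0.4 rad of the fixture's y axis); both within 5 mm of the clutch axis, level within 0.06 rad, let go and at rest (all of step 2 and contact force between each of disc, separator and the fingers below 0.3 N and linear speed of each of disc, separator below 0.02 m/s); the robot touches nothing.
It fails at once if a plate is forced: more than 80 N between a plate and the fixture, or between the two plates (contact force between any of disc, separator and fixture above 80 N or contact force between disc and separator above 80 N).
It fails at once if the robot presses on the fixture itself with more than 80 N (contact force between any of the arm, the fingers and fixture above 80 N).
It fails at once if something else on the bench is moved by more than 30 mm (distance of any of plain_ring, bolt_jar, can, screwdriver, wrench, nut_tray, collar from where it was at the start of the episode above 0.03 m).
It also fails if it takes over 64 s, if anything falls off the work surface, if the arm or the gripper's body presses on something with over 40 N, if the wrist force passes 120 N, or if a joint passes its speed limit or range.

## Robot

A 6-joint arm with a two-finger parallel gripper is mounted at the origin on the work surface. World frame = base frame: x ahead of the robot, y to its left, z up, the work surface at z = 0. Lengths are in mm, angles in rad, forces in N, time in s.
With the tool pointing down it reaches from about 350 to 725 mm from the base axis. Payload 4.3 kg.
Tool frame: the origin (TCP) lies on the centre line of the jaws, within the pads' length; the fingertips stand ahead of it and the grasp point (between the pads) lies 3 mm ahead of it (ctrl.finger_overhang is the y of the fingertips in the tool frame, in mm); y points along the fingers, x is the direction in which the jaws open and shut, and the axes are right-handed (so a half turn about y gives the same grasp; the last joint's range is limited). The gripper opens to 85 mm and grips with 20 to 120 N. Pads are 22 mm wide; open, the fingers measure 114 mm over their backs; the gripper's body (76 mm by 85 mm) begins 54 mm behind the grasp point. The pads swing forward as they close: fully open they stand 13 mm farther back than shut.
Start: joints at [-1.391, 0.377, 0.081, 1.274, 0, 1.46], TCP at [164.322, -551.056, 253.329] pointing down, gripper open.
Joint ranges: [-2.72, 2.72], [-0.84, 1.66], [-1.02, 1.22], [-1.77, 2.12], [-1.37, 1.28], [-3.14, 3.14]. Speed limits (rad/s): [2.57, 2.57, 3.14, 3.14, 3.14, 3.14].

## Interface

Orientations are given as a unit quaternion [w, x, y, z].
In Python, from workcell import sensors, viewer, job, ctrl gives the robot as it stands. The module is installed in compiled form; this text tells all that it offers.
- The arm moves only by the tool servo_tool, never from a script. Its arguments are lists of equal length, an entry for each row: "xyz": the shift along the tool's x, y, z in m, a list of three; "turn": the turn, a rotation vector about the tool's x, y, z in degrees, a list of three; "grip": the finger opening in m, from 0 to 0.0854. In form: {"xyz": [[tx, ty, tz], ...], "turn": [[ax, ay, az], ...], "grip": [grip, ...]}. A call has 1 to 12 rows; each row is the pose to reach, as a shift and turn from the pose measured when the call began, along the tool's axes at that moment; what a row does not reach only later rows make up. A row lasts 1/10 s, in which the tool goes at most 50 mm and 8.59 degrees, less where a joint would pass 70% of its speed; a pose out of reach is approached as far as the arm can. A call with a gripper value outside its range is refused whole. The fingers move at their own pace and stop on an object; the grip force is fixed at half the most. Time passes only in rows, so rows that repeat a pose let the fingers close. It gives the time, the measured TCP pose, the force and the opening at its end, in the units of the state.
- sensors.state(): the state, without advancing time (a new reading comes with each control period).
- viewer.get_image(name): name is "side" or "top"; returns the picture (384x512x3 uint8, red, green, blue); there is no depth.
- viewer.get_calibration(name): a dict with "vfov" (degrees; the focal length in pixels is half the picture's height over the tangent of half this angle, whatever the lens; pixels are square), "cx", "cy" (the principal point, pixels), "dist_coeffs" ([k1, k2, p1, p2, k3] as OpenCV has them; the pictures are not rectified), "extrinsics" (4x4, takes a point from world to camera coordinates). Camera axes: x right, y up, looking along -z (the intrinsics and any distortion apply to the point x, -y, -z); pixel columns grow to the right and rows downward; lengths in mm; the calibration is good to about 2 mm. A picture is of the moment at which its call begins. get_calibration takes no time and is no camera call.
- job.sign_off(): hands the job in, once; it reports no verdict.
The state is a dict: "time_s": time; "q": joint angles; "qd": joint speeds; "joint_torque": joint torques, N m; "eef_pos": TCP position; "ee_rot": TCP orientation; "wrist_force": force on the tool from outside, world axes, zero at the start; "torque": the same for the moment, N m; "grip_width": finger opening in mm.
Only numpy, scipy, OpenCV 4.12 (cv2) and the standard library are available. Lean on these libraries where they do the work, as an engineer would, in place of code of your own. Each camera call takes 0.05 s, during which the arm holds its last target.

## Working session

There is one attempt and no reset: what is moved stays moved. The work goes in short steps, Python scripts to look and compute and a tool call to move; the robot and the scene stay as the last step left them, time stands still between calls to the robot, and variables do not carry over. Pictures are saved under pics/ and viewed, and the job is handed in when it is done.

Besides the shell and the picture viewer there is one more tool, called by a JSON object that holds its "api" and its "payload", one argument or row to a line. servo_tool: Moves the arm, as the interface text tells. Its arguments: {"type":"object","properties":{"xyz":{"type":"array","items":{"type":"array","items":{"type":"number"}}},"turn":{"type":"array","items":{"type":"array","items":{"type":"number"}}},"grip":{"type":"array","items":{"type":"number"}}},"required":["xyz","turn","grip"]}

```bash
mkdir -p pics; python3 - <<'E'
from workcell import sensors, viewer, ctrl
import cv2,json
for n in("top","side"):
    cv2.imwrite(f"pics/{n}0.png",cv2.cvtColor(viewer.get_image(n),cv2.COLOR_RGB2BGR))
    print(n,viewer.get_calibration(n))
print(sensors.state()); print(ctrl.finger_overhang)
E
```

```text
top {'vfov': 46.640476264293326, 'cx': 255.61384941474824, 'cy': 193.0783993369616, 'dist_coeffs': array([0.0138729, 0.       , 0.       , 0.       , 0.       ]), 'extrinsics': array([[-1.01494364e-02, -9.99934274e-01, -5.33264914e-03,
         4.26535043e+00],
       [ 9.97290775e-01, -1.05108760e-02,  7.28054376e-02,
        -5.29700635e+02],
       [-7.28567031e-02, -4.57926764e-03,  9.97331906e-01,
        -1.35766649e+03],
       [ 0.00000000e+00,  0.00000000e+00,  0.00000000e+00,
         1.00000000e+00]])}
side {'vfov': 46.590692100951344, 'cx': 254.70747425008756, 'cy': 193.18641961398248, 'dist_coeffs': array([0.02321928, 0.        , 0.        , 0.        , 0.        ]), 'extrinsics': array([[-9.73152170e-01, -2.29419509e-01, -1.84808526e-02,
         5.15133815e+02],
       [ 1.47659362e-01, -6.83896648e-01,  7.14480292e-01,
        -1.41287492e+02],
       [-1.76554711e-01,  6.92569176e-01,  6.99411445e-01,
        -1.11504694e+03],
       [ 0.00000000e+00,  0.00000000e+00,  0.00000000e+00,
         1.00000000e+00]])}
{'time_s': 0.1, 'q': array([-1.39128490e+00,  3.77981403e-01,  7.97618429e-02,  1.27440195e+00,
       -1.17036262e-06,  1.46050425e+00]), 'qd': array([ 0.00014686, -0.00304116,  0.00323908, -0.00075369,  0.00211102,
        0.0009153 ]), 'joint_torque': array([ 7.92861847e-04, -4.64689314e+01,  2.70584035e+01,  1.21228243e-02,
       -1.67465228e-04,  8.27998235e-06]), 'eef_pos': array([ 164.2255165 , -550.47630439,  252.4600919 ]), 'ee_rot': array([ 0.56739735, -0.56651749,  0.42303436, -0.42209017]), 'wrist_force': array([ 0.34620838,  0.14615953, -0.31279181]), 'torque': array([0.02374327, 0.00613296, 0.02908785]), 'grip_width': 85.26361378268976}
22.0
```

```bash
python3 - <<'E'
import cv2
for n in("top","side"):
    i=cv2.imread(f"pics/{n}0.png"); cv2.imwrite(f"pics/{n}0b.png",cv2.resize(i,(800,600),interpolation=cv2.INTER_CUBIC))
E
```

```text
(no output)
```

View pics/top0.png

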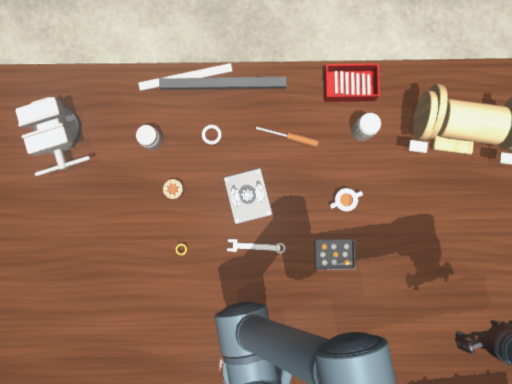

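View pics/side0.png

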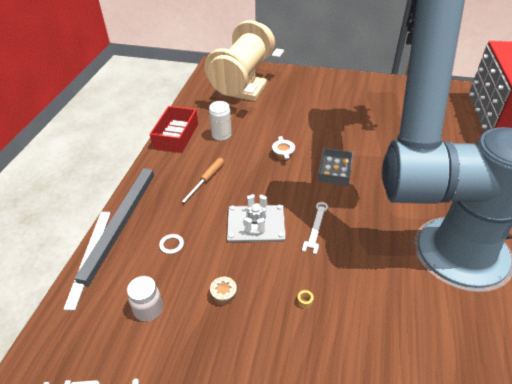

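The top view shows the disc on its block at about (173,189), the fixture at (248,195) and the separator at (346,200). The plain ring is at (212,134). I'll zoom in next.

```bash
python3 - <<'E'
import cv2,numpy as np
t=cv2.imread("pics/top0.png");s=cv2.imread("pics/side0.png")
def crop(i,c,r,sc): 
    return cv2.resize(i[c[1]-r:c[1]+r,c[0]-r:c[0]+r],None,fx=sc,fy=sc,interpolation=cv2.INTER_CUBIC)
a=np.hstack([crop(t,(173,189),20,6.5),crop(t,(248,195),30,6.5*20/30),crop(t,(346,200),20,6.5)])
b=np.hstack([crop(s,(223,291),20,6.5),crop(s,(257,217),32,6.5*20/32),crop(s,(284,148),20,6.5)])
v=np.vstack([a,b]);print(v.shape)
cv2.imwrite("pics/z0.png",v)
E
```

```text
(520, 780, 3)
```

View pics/z0.png

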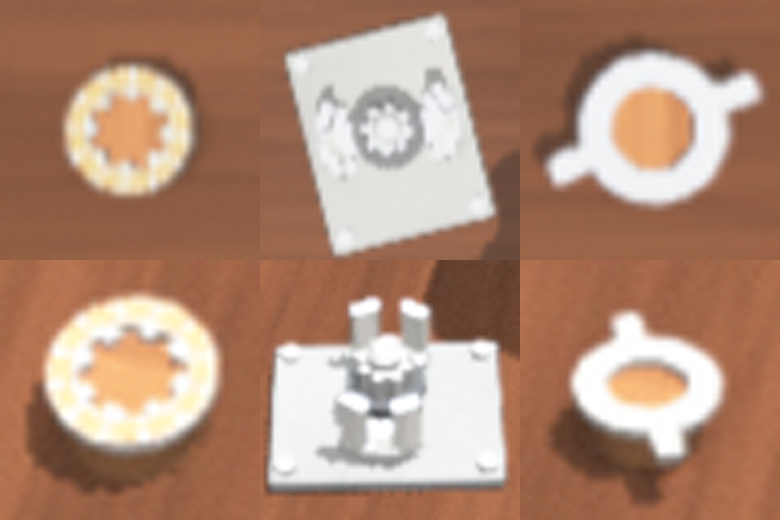

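```bash
cat > h.py <<'E'
import numpy as np,cv2
from workcell import sensors,viewer
def K(c):
    f=192/np.tan(np.radians(c['vfov']/2)); return np.array([[f,0,c['cx']],[0,f,c['cy']],[0,0,1]])
C={n:viewer.get_calibration(n) for n in('top','side')}
F=np.diag([1.,-1,-1])
def proj(n,P):
    c=C[n];E=c['extrinsics'];R=F@E[:3,:3];t=F@E[:3,3]
    p,_=cv2.projectPoints(np.asarray(P,float).reshape(-1,1,3),cv2.Rodrigues(R)[0],t,K(c),np.array(c['dist_coeffs']))
    return p.reshape(-1,2)
def unproj(n,px,z):
    c=C[n];E=c['extrinsics'];R=F@E[:3,:3];t=F@E[:3,3]
    u=cv2.undistortPoints(np.asarray(px,float).reshape(-1,1,2),K(c),np.array(c['dist_coeffs'])).reshape(-1,2)
    d=np.c_[u,np.ones(len(u))]@R; o=-R.T@t
    return o+d*((z-o[2])/d[:,2])[:,None]
def rect(n,img,cx,cy,z,half=60,res=0.25):
    g=np.arange(-half,half,res); X,Y=np.meshgrid(cx+g,cy-g) # x right, y up
    p=proj(n,np.c_[X.ravel(),Y.ravel(),np.full(X.size,z)]).astype(np.float32)
    return cv2.remap(img,p[:,0].reshape(X.shape),p[:,1].reshape(X.shape),cv2.INTER_CUBIC)
def yaw(R): return np.degrees(np.arctan2(R[1],R[0]))
E
python3 - <<'E'
from h import *
I={n:cv2.imread(f"pics/{n}0.png") for n in C}
print('disc',unproj('top',[(173,189)],32),unproj('side',[(223,290)],32))
print('fix',unproj('top',[(248,195)],58),unproj('side',[(256,212)],58))
print('sep',unproj('top',[(346,200)],32),unproj('side',[(284,148)],32))
d=unproj('top',[(173,189)],32)[0];f=unproj('top',[(248,195)],58)[0];s=unproj('top',[(346,200)],32)[0]
rows=[]
for n in C:
    rows.append(np.hstack([cv2.resize(rect(n,I[n],p[0],p[1],z,h,h/130),(260,260)) for p,z,h in((d,32,45),(f,58,60),(s,32,60))]))
cv2.imwrite('pics/r0.png',np.vstack(rows))
E
```

```text
disc [[544.00027889 251.94590662  32.        ]] [[540.2778279  262.54158081  32.        ]]
fix [[521.34442717  21.53741086  58.        ]] [[516.38993857  35.87035619  58.        ]]
sep [[ 504.68253956 -277.13838692   32.        ]] [[ 499.64264946 -267.65274729   32.        ]]
```

View pics/r0.png

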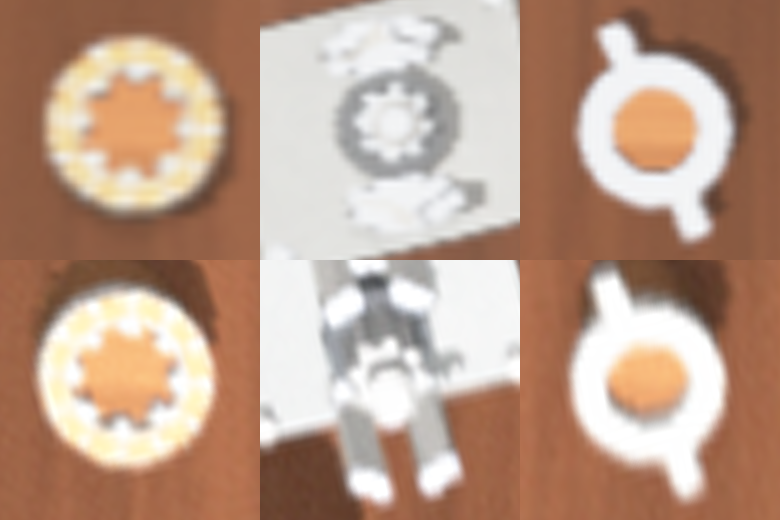

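```bash
cat > fit.py <<'E'
from h import *
from scipy.optimize import minimize
RES=0.25
def grid(half):
    g=np.arange(-half,half,RES); return np.meshgrid(g,-g)
def loc(X,Y,x,y,th):
    c,s=np.cos(th),np.sin(th); dx,dy=X-x,Y-y
    return c*dx+s*dy,-s*dx+c*dy
def poly12(u,v,R):
    a=np.arctan2(v,u); a=(a+np.pi/12)%(np.pi/6)-np.pi/12
    return np.hypot(u,v)*np.cos(a)<R
def fold(u,v,n):
    r=np.hypot(u,v);p=2*np.pi/n;a=(np.arctan2(v,u)+p/2)%p-p/2
    return r*np.cos(a),r*np.sin(a)
def disc(u,v):
    r=np.hypot(u,v);p,q=fold(u,v,8)
    return (poly12(u,v,29)&(r>19.5))|((p>15.5)&(abs(q)<2.75)&(r<21))
def sep(u,v):
    r=np.hypot(u,v)
    return (poly12(u,v,34)&(r>20.5))|((abs(u)<6)&(abs(v)>30)&(abs(v)<52))
def hub(u,v):
    r=np.hypot(u,v);p,q=fold(u,v,8)
    return (r<14)|((p>0)&(r<18)&(abs(q)<2.75))
def basket(u,v):
    r=np.hypot(u,v);a=np.arctan2(abs(u),abs(v))
    return (r>40)&(r<48)&(a<np.radians(33))&(abs(u)>7.5)
def base(u,v): return (abs(u)<75)&(abs(v)<60)
def fit(n,img,model,c,z,half,ths,sig=1.3,wfun=None,ch=None,step=2,rng=8):
    im=rect(n,img,c[0],c[1],z,half,RES).astype(float); im=im[...,0] if ch is None else im[...,ch]
    X,Y=grid(half)
    def score(p):
        u,v=loc(X,Y,*p); m=cv2.GaussianBlur(model(u,v).astype(float),(0,0),sig/RES)
        w=wfun(u,v).astype(float) if wfun else np.ones_like(m)
        w=w/w.sum();a=im-(im*w).sum();b=m-(m*w).sum()
        return (w*a*b).sum()/np.sqrt((w*a*a).sum()*(w*b*b).sum()+1e-9)
    best=max(((score((x,y,t)),x,y,t) for x in np.arange(-rng,rng+.1,step) for y in np.arange(-rng,rng+.1,step) for t in ths))
    r=minimize(lambda p:-score((p[0],p[1],p[2]/20)),[best[1],best[2],best[3]*20],method='Nelder-Mead',options=dict(initial_simplex=np.array([best[1:3]+(best[3]*20,)]*4)+np.vstack([np.zeros(3),np.eye(3)*1.2]),xatol=.02,fatol=1e-5))
    return c[0]+r.x[0],c[1]+r.x[1],np.degrees(r.x[2]/20),-r.fun
E
cat > run0.py <<'E'
from fit import *
I={n:cv2.imread(f"pics/{n}0.png") for n in C}
np.set_printoptions(precision=2,suppress=True)
rad=np.radians
for n in C:
    print(n,'disc',np.array(fit(n,I[n],disc,(543,253),32,42,rad(np.arange(0,45,7.5)),wfun=lambda u,v:np.hypot(u,v)<33)))
    print(n,'sep',np.array(fit(n,I[n],sep,(503,-275),32,66,rad(np.arange(0,180,15)),wfun=lambda u,v:np.hypot(u,v)<58,step=4)))
    print(n,'base',np.array(fit(n,I[n],base,(521,21),12,110,rad(np.arange(0,25,4)),step=5,rng=15,wfun=lambda u,v:(abs(u)<90)&(abs(v)<72)&((abs(u)>62)|(abs(v)>50)))))
n='top'
print('hub',np.array(fit(n,I[n],hub,(521,21),58,32,rad(np.arange(0,45,5)),step=2,rng=4,wfun=lambda u,v:(np.hypot(u,v)<22)&(np.hypot(u,v)>12.5),sig=1.3)))
print('bask',np.array(fit(n,I[n],basket,(521,21),64,65,rad(np.arange(-10,40,5)),step=2,rng=6,wfun=lambda u,v:(np.hypot(u,v)<52)&(np.hypot(u,v)>30))))
E
time python3 run0.py
```

```text
top disc [545.2  253.92  40.95   0.87]
top sep [ 506.75 -277.5    22.95    0.96]
top base [522.61  24.27  13.62   0.99]
side disc [542.45 256.47  40.77   0.87]
side sep [ 503.47 -274.22   22.64    0.9 ]
side base [519.55  28.24  13.63   0.93]
hub [522.42  24.56  40.59   0.94]
bask [522.52  25.39   9.13   0.34]
real	3m52.709s
user	3m39.656s
sys	0m4.199s
```

```bash
cat > b.py <<'E'
from fit import *
I={n:cv2.imread(f"pics/{n}0.png") for n in C}
out=[]
for n,c in(('top',(522.5,24.4)),('side',(519.5,28.2))):
    im=rect(n,I[n],c[0],c[1],64,55,110/390)
    g=np.clip((im.astype(float)-110)*255/145,0,255)
    g=g.astype(np.uint8)
    for k in range(2):
        o=g.copy()
        if k:
            for r,col in((40,(0,0,255)),(48,(0,0,255))): cv2.circle(o,(195,195),int(r*390/110),col,1)
            for a in(0,45,90): pass
            for sgn in(1,-1):
              for a in range(-20,21,10):
                t=np.radians(13.6+90+a); p=[(int(195+sgn*q*np.cos(t)*390/110),int(195-sgn*q*np.sin(t)*390/110)) for q in(49,54)]
                cv2.line(o,p[0],p[1],(255,0,0) if a else (0,160,0),2)
        out.append(o)
cv2.imwrite('pics/b0.png',cv2.resize(np.vstack([np.hstack(out[:2]),np.hstack(out[2:])]),(600,600)))
E
python3 b.py
python3 - <<'E'
import sys;sys.path.insert(0,'.')
from fit import *
I={n:cv2.imread(f"pics/{n}0.png") for n in C}
# 12-fold harmonic of outer rim radius
for n,c in(('top',(545.2,253.92)),('side',(542.45,256.47))):
    im=rect(n,I[n],c[0],c[1],32,45,.25).astype(np.float32)
    pol=cv2.warpPolar(im,(180,720),(180,180),180,cv2.WARP_POLAR_LINEAR)[...,0] # rows=angle clockwise image; r px=.25mm
    e=[]
    for row in pol:
        seg=row[96:140]; hi=np.median(row[96:110]); lo=row[128:140].min(); th=(hi+lo)/2
        k=np.where(seg<th)[0]; e.append((96+k[0])*.25 if len(k) else 29)
    e=np.array(e); a=-np.arange(720)/720*2*np.pi
    for h in(8,12,16): 
        F_=(e*np.exp(-1j*h*a)).mean()*2; print(n,h,abs(F_),np.degrees(np.angle(F_))/h%(360/h),'radius max angle')
E
```

```text
top 8 0.19245164181609423 20.819359226300808 radius max angle
top 12 0.062374522536949674 15.28151411115565 radius max angle
top 16 0.07515918124832104 12.075037623217748 radius max angle
side 8 0.05503533945325981 3.297510822919317 radius max angle
side 12 0.287639455907118 18.646033155353308 radius max angle
side 16 0.14591781715486243 12.17238338296632 radius max angle
```

View pics/b0.png

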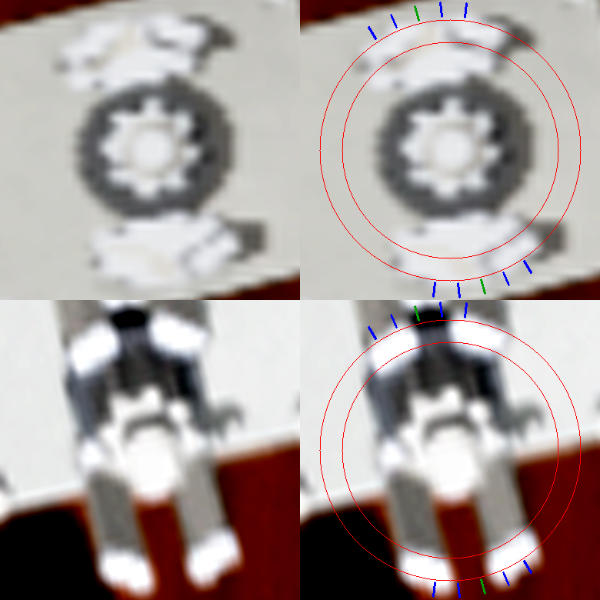

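```bash
cat > d.py <<'E'
from fit import *
I={n:cv2.imread(f"pics/{n}0.png") for n in C}
np.set_printoptions(precision=3,suppress=True)
out=[]
for n,c in(('top',(545.2,253.92)),('side',(542.45,256.47))):
    im=rect(n,I[n],c[0],c[1],32,36,72/400)
    out.append(np.clip((im.astype(float)-60)*255/195,0,255).astype(np.uint8))
    for t in(40.9,85.9):
        print(n,t,np.array(fit(n,I[n],disc,c,32,42,[np.radians(t)],wfun=lambda u,v:(np.hypot(u,v)<32)&(np.hypot(u,v)>26),step=1,rng=1)))
cv2.imwrite('pics/d0.png',np.hstack(out))
E
python3 d.py
```

```text
top 40.9 [545.274 253.948  40.157   0.898]
top 85.9 [545.259 253.946 100.515   0.898]
side 40.9 [542.416 256.61   39.805   0.884]
side 85.9 [542.398 256.64   99.604   0.884]
```

View pics/d0.png

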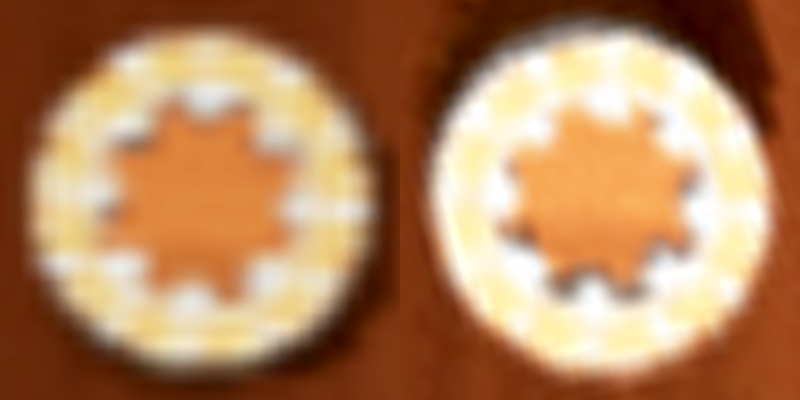

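```bash
cat > plan.py <<'E'
import sys
from h import *
from scipy.spatial.transform import Rotation as Ro
def cur():
    s=sensors.state();q=s['ee_rot'];return s,Ro.from_quat([q[1],q[2],q[3],q[0]])
def show():
    s,R=cur();M=R.as_matrix()
    print('t',round(s['time_s'],2),'pos',s['eef_pos'].round(2),'xaxis yaw',yaw(M[:,0]).round(2),'tilt y',M[:,1].round(4),'F',s['wrist_force'].round(1),'T',s['torque'].round(2),'grip',round(s['grip_width'],2),'q',s['q'].round(2))
def to(x,y,z,a):
    s,R=cur();M=R.as_matrix()
    d=M.T@(np.array([x,y,z])-s['eef_pos'])/1000
    c,sn=np.cos(np.radians(a)),np.sin(np.radians(a))
    T=np.array([[c,0,0],[sn,0,0],[0,-1,0]],float).T*1
    T=np.column_stack([[c,sn,0],[0,0,-1],np.cross([c,sn,0],[0,0,-1])])
    rv=np.degrees((R.inv()*Ro.from_matrix(T)).as_rotvec())
    print('xyz',d.round(4).tolist(),'turn',rv.round(2).tolist())
if __name__=='__main__':
    show()
    a=[float(v) for v in sys.argv[1:]]
    for i in range(0,len(a),4): to(*a[i:i+4])
E
python3 plan.py 420 -250 250 10.9 544 255 150 10.9  420 -250 250 -169.1
```

```text
t 0.1 pos [ 164.23 -550.48  252.46] xaxis yaw -73.4 tilt y [-3.0e-04  1.8e-03 -1.0e+00] F [ 0.3  0.1 -0.3] T [0.02 0.01 0.03] grip 85.26 q [-1.39  0.38  0.08  1.27 -0.    1.46]
xyz [-0.2149, 0.0029, 0.331] turn [-0.09, -84.3, -0.08]
xyz [-0.6632, 0.1038, 0.5941] turn [-0.09, -84.3, -0.08]
xyz [-0.2149, 0.0029, 0.331] turn [0.08, 95.7, -0.09]
```

{"api": "servo_tool", "payload": {
  "xyz": [
    [-0.215,0.003,0.331],
    [-0.215,0.003,0.331],
    [-0.215,0.003,0.331],
    [-0.215,0.003,0.331],
    [-0.215,0.003,0.331],
    [-0.215,0.003,0.331],
    [-0.215,0.003,0.331],
    [-0.215,0.003,0.331],
    [-0.663,0.05,0.594],
    [-0.663,0.05,0.594],
    [-0.663,0.05,0.594],
    [-0.663,0.05,0.594]
  ],
  "turn": [
    [-0.09,-84.3,-0.08],
    [-0.09,-84.3,-0.08],
    [-0.09,-84.3,-0.08],
    [-0.09,-84.3,-0.08],
    [-0.09,-84.3,-0.08],
    [-0.09,-84.3,-0.08],
    [-0.09,-84.3,-0.08],
    [-0.09,-84.3,-0.08],
    [-0.09,-84.3,-0.08],
    [-0.09,-84.3,-0.08],
    [-0.09,-84.3,-0.08],
    [-0.09,-84.3,-0.08]
  ],
  "grip": [0.085,0.085,0.085,0.085,0.085,0.085,0.085,0.085,0.085,0.085,0.085,0.085]
}}

```text
time_s: 1.3
eef_pos: [467.4, -54.3, 231.8]
ee_rot: [0.704, -0.704, -0.067, 0.067]
wrist_force: [0.3, 0.8, 0.7]
grip_width: 84.9
```

```bash
python3 plan.py 543.8 255.2 120 10.9
```

```text
t 1.3 pos [467.36 -54.34 231.77] xaxis yaw 10.9 tilt y [-5.e-04  0.e+00 -1.e+00] F [0.3 0.8 0.7] T [-0.1  -0.07 -0.03] grip 84.93 q [-0.25  0.18 -0.25  1.15 -0.    1.13]
xyz [0.1336, 0.1117, 0.2895] turn [-0.01, -0.0, -0.03]
```

{"api": "servo_tool", "payload": {
  "xyz": [
    [0.1336,0.1117,0.2895],
    [0.1336,0.1117,0.2895],
    [0.1336,0.1117,0.2895],
    [0.1336,0.1117,0.2895],
    [0.1336,0.1117,0.2895],
    [0.1336,0.1117,0.2895],
    [0.1336,0.1117,0.2895],
    [0.1336,0.1117,0.2895],
    [0.1336,0.1117,0.2895]
  ],
  "turn": [
    [0,0,0],
    [0,0,0],
    [0,0,0],
    [0,0,0],
    [0,0,0],
    [0,0,0],
    [0,0,0],
    [0,0,0],
    [0,0,0]
  ],
  "grip": [0.085,0.085,0.085,0.085,0.085,0.085,0.085,0.085,0.085]
}}

```text
time_s: 2.2
eef_pos: [542.9, 255.5, 119.0]
ee_rot: [-0.704, 0.704, 0.067, -0.069]
wrist_force: [0.7, 0.1, 0.4]
grip_width: 84.9
```

```bash
python3 plan.py 543.8 255.2 33 10.9; python3 - <<'E'
from h import *
v=viewer.get_image('side')[:,:,::-1]; cv2.imwrite('pics/s1.png',cv2.resize(v[220:360,130:330],None,fx=4,fy=4,interpolation=cv2.INTER_CUBIC))
E
```

```text
t 2.2 pos [542.93 255.48 118.98] xaxis yaw 10.99 tilt y [-0.0025 -0.0012 -1.    ] F [0.7 0.1 0.4] T [-0.05  0.    0.  ] grip 84.91 q [ 0.33  0.5  -0.09  0.99 -0.    1.71]
xyz [0.001, 0.086, -0.0004] turn [0.04, 0.09, -0.15]
```

View pics/s1.png

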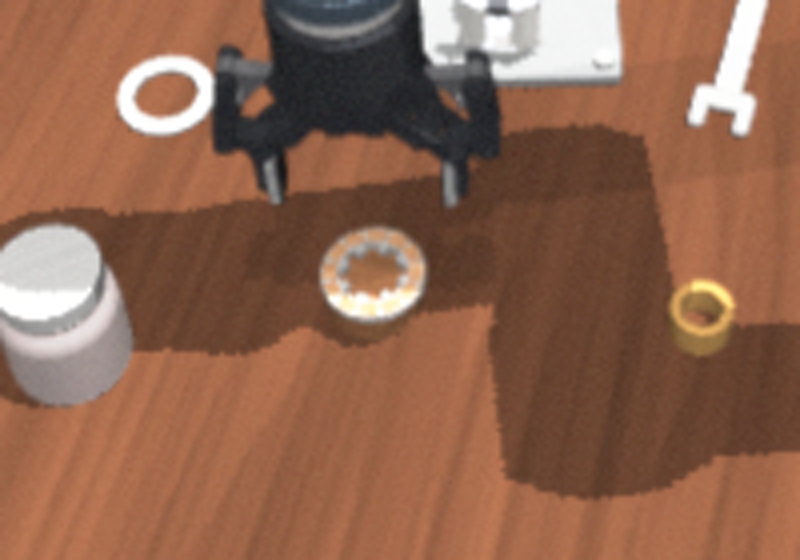

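The side view shows the open jaws above the disc, which sits at crop pixel (373,272), with clear space on both sides. I'm going down now.

{"api": "servo_tool", "payload": {
  "xyz": [
    [0.001,0.04,-0.0004],
    [0.001,0.08,-0.0004],
    [0.001,0.086,-0.0004],
    [0.001,0.086,-0.0004],
    [0.001,0.086,-0.0004],
    [0.001,0.086,-0.0004],
    [0.001,0.086,-0.0004],
    [0.001,0.086,-0.0004],
    [0.001,0.086,-0.0004],
    [0.001,0.086,-0.0004],
    [0.001,0.086,-0.0004],
    [0.001,0.086,-0.0004]
  ],
  "turn": [
    [0.04,0.09,-0.15],
    [0.04,0.09,-0.15],
    [0.04,0.09,-0.15],
    [0.04,0.09,-0.15],
    [0.04,0.09,-0.15],
    [0.04,0.09,-0.15],
    [0.04,0.09,-0.15],
    [0.04,0.09,-0.15],
    [0.04,0.09,-0.15],
    [0.04,0.09,-0.15],
    [0.04,0.09,-0.15],
    [0.04,0.09,-0.15]
  ],
  "grip": [0.085,0.085,0.085,0.085,0.05,0.05,0.05,0.05,0.05,0.05,0.05,0.05]
}}

```text
time_s: 3.45
eef_pos: [546.3, 254.8, 36.8]
ee_rot: [0.704, -0.704, -0.069, 0.065]
wrist_force: [-1.7, -0.4, 6.5]
grip_width: 56.1
```

```bash
python3 plan.py 543.8 255.2 140 10.9; cat > shot.py <<'E'
import sys
from h import *
n,u0,u1,v0,v1,f=sys.argv[1],*map(int,sys.argv[2:6]),sys.argv[6]
v=viewer.get_image(n)[:,:,::-1]; cv2.imwrite(f'pics/raw_{f}.png',v)
k=min(800/(u1-u0),600/(v1-v0));cv2.imwrite(f'pics/{f}.png',cv2.resize(v[v0:v1,u0:u1],None,fx=k,fy=k,interpolation=cv2.INTER_CUBIC))
E
python3 shot.py side 160 290 240 330 g1
```

```text
t 3.45 pos [546.29 254.81  36.78] xaxis yaw 10.81 tilt y [ 0.0057  0.0012 -1.    ] F [-1.7 -0.4  6.5] T [-0.23  0.21 -0.02] grip 56.06 q [ 0.33  0.57 -0.19  0.8  -0.    1.71]
xyz [-0.0018, -0.1032, 0.0009] turn [-0.0, -0.09, 0.33]
```

View pics/g1.png

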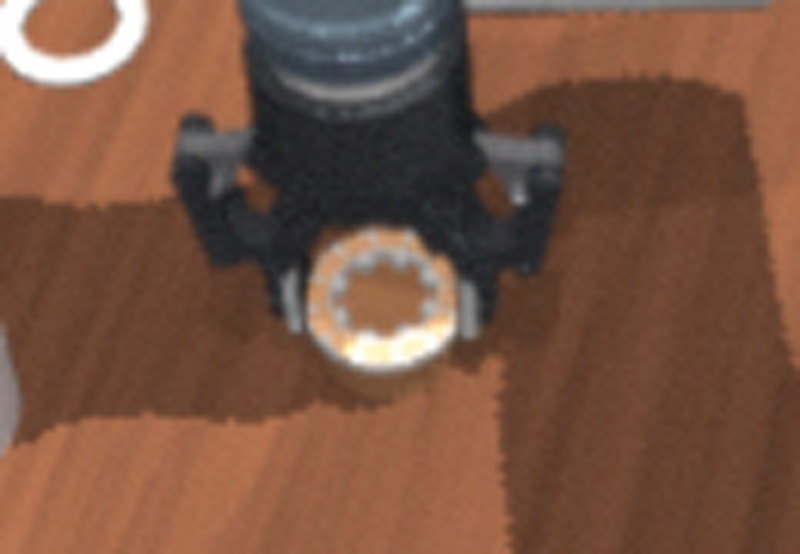

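The disc is held between the pads, at crop pixel (383,300). The opening reads 56.1 mm, so it is on flats rather than corners. I'm lifting and carrying it now.

{"api": "servo_tool", "payload": {
  "xyz": [
    [0,-0.02,0],
    [0,-0.06,0],
    [0,-0.1,0],
    [0,-0.1,0],
    [0,-0.1,0]
  ],
  "turn": [
    [0,0,0.3],
    [0,0,0.3],
    [0,0,0.3],
    [0,0,0.3],
    [0,0,0.3]
  ],
  "grip": [0.05,0.05,0.05,0.05,0.05]
}}

```text
time_s: 4.0
eef_pos: [547.4, 255.3, 139.3]
ee_rot: [0.704, -0.703, -0.069, 0.065]
wrist_force: [-0.9, 0.2, -1.1]
grip_width: 56.0
```

```bash
python3 plan.py 523.5 25.3 135 10.6;python3 shot.py side 160 290 210 300 g2
```

```text
t 4.0 pos [547.39 255.3  139.33] xaxis yaw 10.81 tilt y [ 0.0056  0.0019 -1.    ] F [-0.9  0.2 -1.1] T [0.03 0.03 0.02] grip 55.99 q [ 0.33  0.48 -0.05  1.03 -0.    1.71]
xyz [-0.0666, 0.0038, -0.2214] turn [-0.05, 0.21, 0.33]
```

View pics/g2.png

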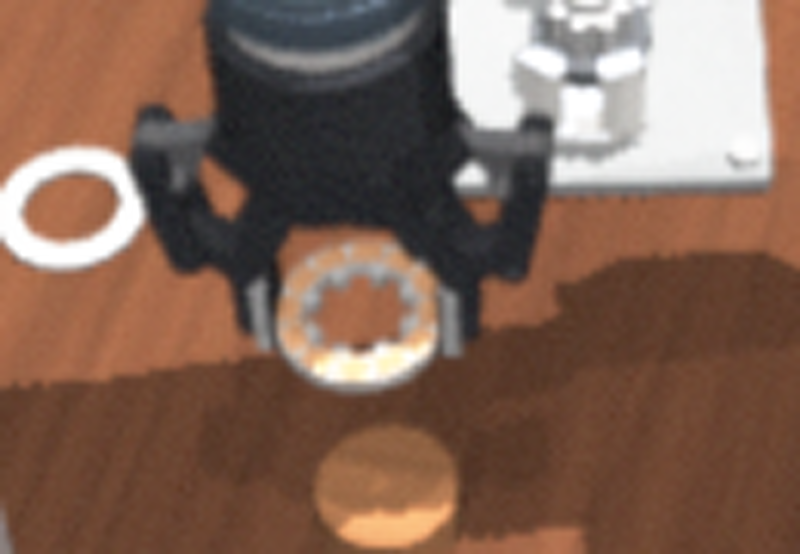

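The disc is lifted clear of its block and looks level, at crop pixel (360,312). I'm moving it over the hub.

{"api": "servo_tool", "payload": {
  "xyz": [
    [-0.0666,0.0038,-0.2214],
    [-0.0666,0.0038,-0.2214],
    [-0.0666,0.0038,-0.2214],
    [-0.0666,0.0038,-0.2214],
    [-0.0666,0.0038,-0.2214],
    [-0.0666,0.0038,-0.2214],
    [-0.0666,0.034,-0.2214],
    [-0.0666,0.034,-0.2214]
  ],
  "turn": [
    [0,0.2,0.33],
    [0,0.2,0.33],
    [0,0.2,0.33],
    [0,0.2,0.33],
    [0,0.2,0.33],
    [0,0.2,0.33],
    [0,0.2,0.33],
    [0,0.2,0.33]
  ],
  "grip": [0.05,0.05,0.05,0.05,0.05,0.05,0.05,0.05]
}}

```text
time_s: 4.85
eef_pos: [518.5, 25.4, 99.4]
ee_rot: [0.705, -0.703, -0.061, 0.069]
wrist_force: [-1.1, 0.8, -1.7]
grip_width: 55.9
```

```bash
python3 plan.py 522.5 24.5 95 10.6;python3 shot.py side 190 320 150 250 g3
```

```text
t 4.85 pos [518.47  25.39  99.36] xaxis yaw 10.6 tilt y [-1.200e-02  6.000e-04 -9.999e-01] F [-1.1  0.8 -1.7] T [0.04 0.1  0.02] grip 55.93 q [-0.07  0.38 -0.34  0.87 -0.    1.31]
xyz [0.0039, 0.0043, -0.0016] turn [-0.16, -0.0, -0.67]
```

View pics/g3.png

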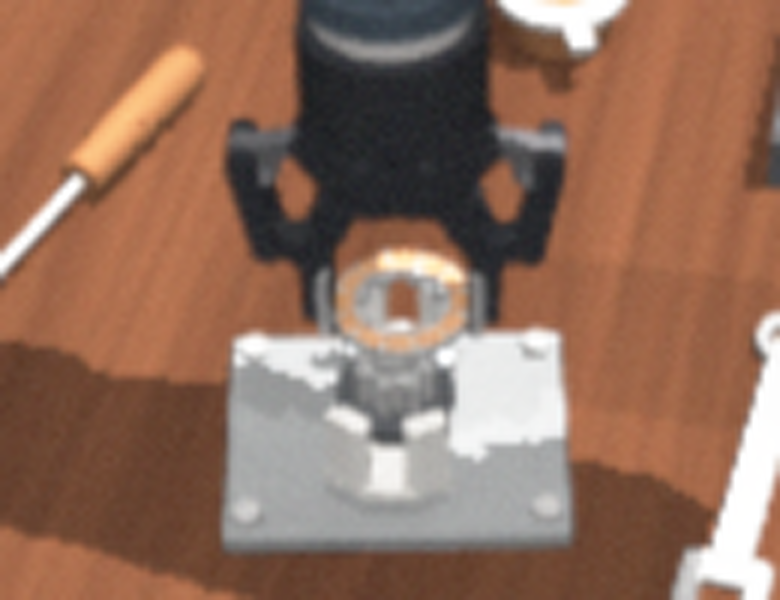

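{"api": "servo_tool", "payload": {
  "xyz": [
    [0.004,0.0,-0.001],
    [0.004,0.0,-0.001],
    [0.004,0.0,-0.001]
  ],
  "turn": [
    [-0.16,0,-0.67],
    [-0.16,0,-0.67],
    [-0.16,0,-0.67]
  ],
  "grip": [0.05,0.05,0.05]
}}

```text
time_s: 5.2
eef_pos: [523.9, 25.7, 101.5]
ee_rot: [-0.704, 0.704, 0.067, -0.065]
wrist_force: [0.4, -0.2, -0.9]
grip_width: 55.5
```

```bash
python3 plan.py 522.5 24.5 95 10.6;python3 shot.py side 190 320 150 250 g4; cat > m1.py <<'E'
from fit import *
from plan import cur
np.set_printoptions(precision=2,suppress=True)
s,_=cur(); z=s['eef_pos'][2]-10.8+6
im=cv2.imread('pics/raw_g4.png');p=s['eef_pos']
hsv=cv2.cvtColor(im,cv2.COLOR_BGR2HSV)
# disc rim fit only with radial weight
for ch in(0,1):
  print(ch,np.array(fit('side',im,disc,(p[0]-2,p[1]+2),z,42,np.radians([36,41]),wfun=lambda u,v:(np.hypot(u,v)<31),step=1.5,rng=4.5,ch=ch)))
for zz in(z,): 
  out=[rect('side',im,p[0]-2,p[1]+2,zz,40,.2)]
cv2.imwrite('pics/m1.png',out[0])
E
python3 m1.py
```

```text
t 5.2 pos [523.88  25.75 101.55] xaxis yaw 10.68 tilt y [ 2.7e-03 -3.0e-04 -1.0e+00] F [ 0.4 -0.2 -0.9] T [-0.02 -0.03 -0.03] grip 55.46 q [-0.07  0.37 -0.34  0.86 -0.    1.31]
xyz [-0.0016, 0.0065, -0.001] turn [0.05, 0.08, 0.15]
0 [513.08  29.49  51.86   0.32]
1 [520.56  27.43  36.22   0.39]
```

View pics/m1.png

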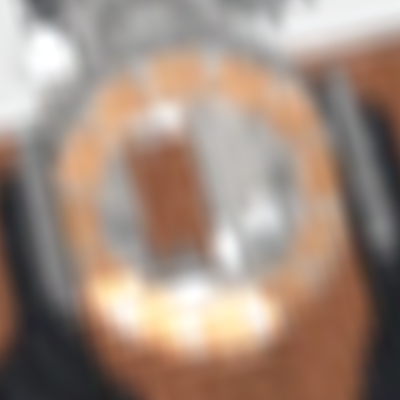

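View pics/g4.png

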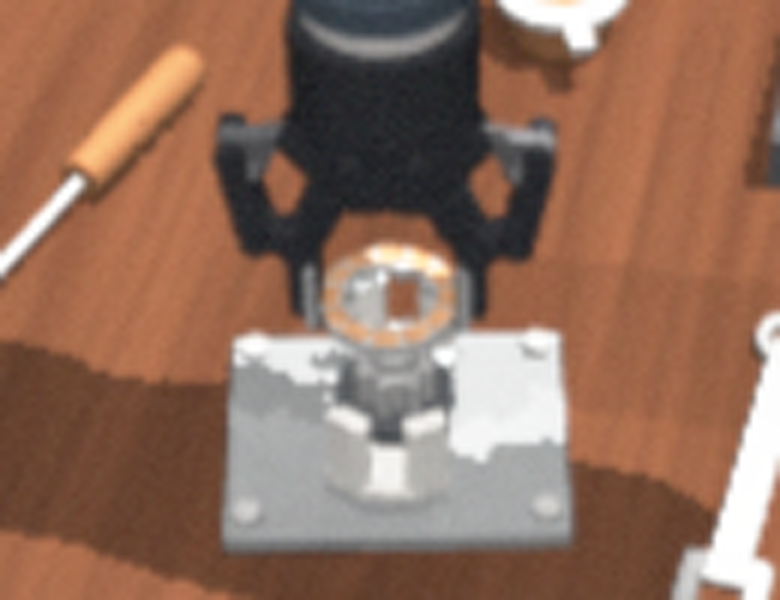

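{"api": "servo_tool", "payload": {
  "xyz": [
    [-0.0016,0.01,0.0006],
    [-0.0016,0.02,0.0006],
    [-0.0016,0.027,0.0006],
    [-0.0016,0.027,0.0006],
    [-0.0016,0.027,0.0006]
  ],
  "turn": [
    [0.05,0.08,0.15],
    [0.05,0.08,0.15],
    [0.05,0.08,0.15],
    [0.05,0.08,0.15],
    [0.05,0.08,0.15]
  ],
  "grip": [0.05,0.05,0.05,0.05,0.05]
}}

```text
time_s: 5.75
eef_pos: [521.9, 25.9, 74.1]
ee_rot: [0.704, -0.704, -0.065, 0.066]
wrist_force: [0.5, 0.6, -0.9]
grip_width: 55.6
```

```bash
python3 plan.py 522.5 26 70 10.6;python3 shot.py side 220 290 180 240 g5
```

```text
t 5.75 pos [521.86  25.93  74.05] xaxis yaw 10.59 tilt y [-1.1e-03  1.0e-04 -1.0e+00] F [ 0.5  0.6 -0.9] T [ 0.01 -0.03  0.02] grip 55.64 q [-0.07  0.4  -0.38  0.79  0.    1.31]
xyz [0.0006, 0.0041, -0.0001] turn [-0.02, -0.01, -0.06]
```

View pics/g5.png

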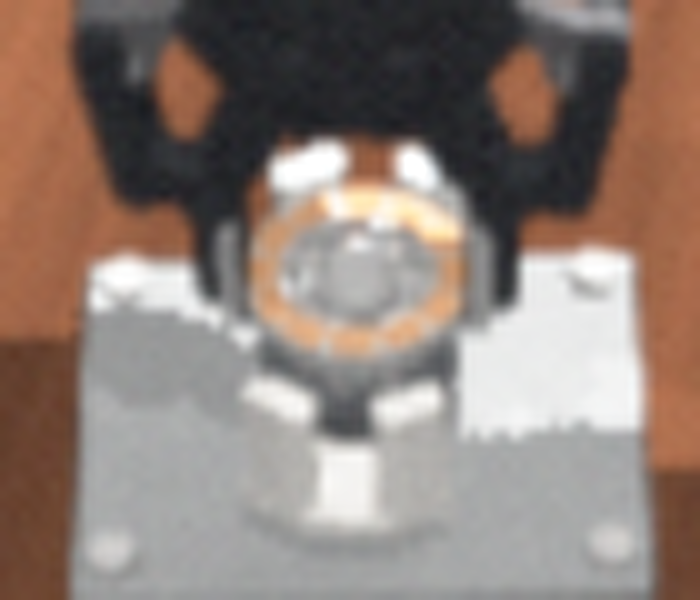

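```bash
python3 - <<'E'
from h import *
im=cv2.imread('pics/raw_g5.png')
o=rect('side',im,519.5,28,69.6,36,72/600)
o=np.clip((o.astype(float)-60)*1.4,0,255).astype(np.uint8)
p=o.copy(); c=(300,300);k=600/72
for r in(11,29): cv2.circle(p,c,int(r*k),(0,0,255),1)
cv2.imwrite('pics/m2.png',p)
E
```

```text
(no output)
```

View pics/m2.png

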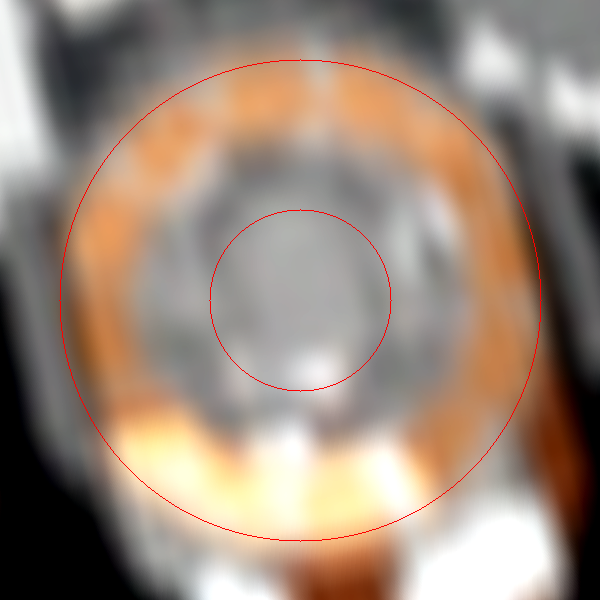

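In the rectified side view the disc and the shaft nose are concentric within about 0.5 mm, both centred near (300,297). I'm lowering gently until they touch.

{"api": "servo_tool", "payload": {
  "xyz": [
    [0.0005,0.002,0],
    [0.0005,0.004,0],
    [0.0005,0.006,0],
    [0.0005,0.008,0],
    [0.0005,0.008,0]
  ],
  "turn": [
    [0,0,0],
    [0,0,0],
    [0,0,0],
    [0,0,0],
    [0,0,0]
  ],
  "grip": [0.05,0.05,0.05,0.05,0.05]
}}

```text
time_s: 6.3
eef_pos: [523.1, 26.0, 68.5]
ee_rot: [-0.704, 0.704, 0.066, -0.065]
wrist_force: [-6.6, -0.0, 16.0]
grip_width: 55.8
```

```bash
python3 plan.py 522.3 26 64 10.6
```

```text
t 6.3 pos [523.08  26.    68.54] xaxis yaw 10.59 tilt y [ 1.3e-03 -2.0e-04 -1.0e+00] F [-6.6 -0.  16. ] T [0.01 1.09 0.06] grip 55.82 q [-0.07  0.41 -0.38  0.78 -0.    1.31]
xyz [-0.0008, 0.0045, 0.0001] turn [0.02, -0.01, 0.07]
```

{"api": "servo_tool", "payload": {
  "xyz": [
    [-0.0005,0.002,0],
    [-0.0005,0.002,0],
    [-0.0005,0.002,0],
    [-0.0005,0.002,0],
    [-0.0005,0.002,0],
    [-0.0005,0.002,0],
    [-0.0005,0.002,0],
    [-0.0005,0.002,0]
  ],
  "turn": [
    [0,1.5,0],
    [0,3,0],
    [0,4.5,0],
    [0,6,0],
    [0,6,0],
    [0,6,0],
    [0,6,0],
    [0,6,0]
  ],
  "grip": [0.05,0.05,0.05,0.05,0.05,0.05,0.05,0.05]
}}

```text
time_s: 7.1
eef_pos: [524.0, 25.8, 68.5]
ee_rot: [-0.706, 0.707, 0.03, -0.027]
wrist_force: [-3.2, 0.0, 12.4]
grip_width: 55.9
```

```bash
python3 plan.py 522.3 26 64 10.6;python3 shot.py side 220 290 180 240 g6
```

```text
t 7.1 pos [524.01  25.78  68.55] xaxis yaw 4.6 tilt y [ 4.7e-03 -7.0e-04 -1.0e+00] F [-3.2  0.  12.4] T [0.02 0.57 0.05] grip 55.94 q [-0.07  0.41 -0.38  0.78 -0.    1.42]
xyz [-0.0017, 0.0045, 0.0004] turn [0.07, -6.0, 0.26]
```

View pics/g6.png

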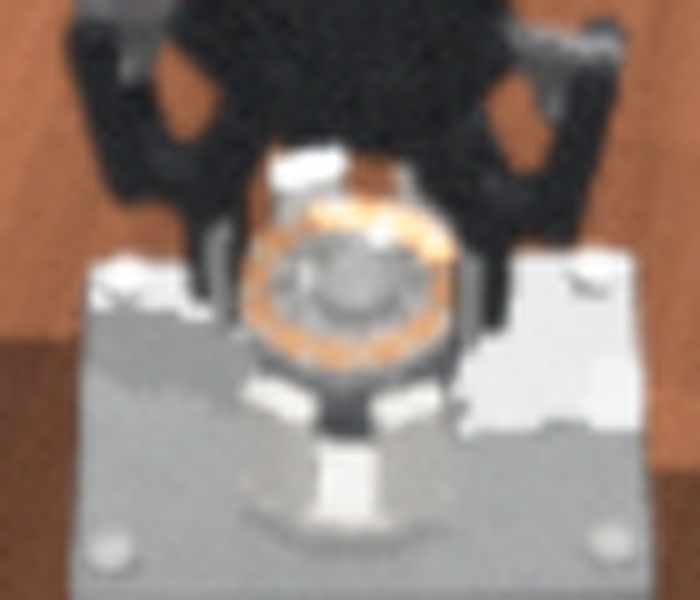

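The nose at (356,277) is now to the right of the disc centre at (350,283). Pressing has pushed the disc about 1.5 mm towards +x, so I'll correct that and sweep back.

{"api": "servo_tool", "payload": {
  "xyz": [
    [-0.003,-0.001,0],
    [-0.0025,0.0,0],
    [-0.0025,0.002,0],
    [-0.0025,0.002,0],
    [-0.0025,0.002,0],
    [-0.0025,0.002,0],
    [-0.0025,0.002,0],
    [-0.0025,0.002,0],
    [-0.0025,0.002,0]
  ],
  "turn": [
    [0,-1.5,0.26],
    [0,-3,0.26],
    [0,-4,0.26],
    [0,-5,0.26],
    [0,-6,0.26],
    [0,-7,0.26],
    [0,-8,0.26],
    [0,-9,0.26],
    [0,-9,0.26]
  ],
  "grip": [0.05,0.05,0.05,0.05,0.05,0.05,0.05,0.05,0.05]
}}

```text
time_s: 8.05
eef_pos: [522.5, 25.5, 68.5]
ee_rot: [-0.701, 0.703, 0.085, -0.083]
wrist_force: [-4.8, -0.7, 16.8]
grip_width: 56.1
```

```bash
python3 plan.py 522.3 26 64 10.6;python3 shot.py side 220 290 180 240 g7
```

```text
t 8.05 pos [522.48  25.47  68.52] xaxis yaw 13.64 tilt y [ 0.0027 -0.0017 -1.    ] F [-4.8 -0.7 16.8] T [ 0.    0.86 -0.1 ] grip 56.06 q [-0.07  0.41 -0.39  0.78 -0.    1.26]
xyz [-0.0001, 0.0045, 0.0006] turn [0.13, 3.04, 0.13]
```

View pics/g7.png

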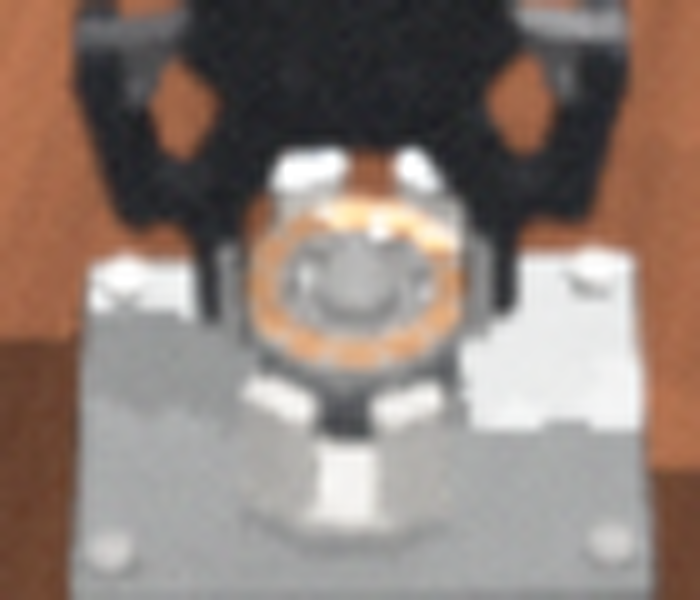

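Still on the spline tops, and I see why. The teeth have to enter the gaps between the splines, so the target is 22.5° away from the spline angle. That puts the jaw yaw at about 33.1°, which is 19.5° from the fixture's x and still allowed. I'm lifting slightly and turning to it.

{"api": "servo_tool", "payload": {
  "xyz": [
    [-0.0005,-0.003,0.0008],
    [-0.0005,-0.003,0.0008],
    [-0.0005,-0.003,0.0008],
    [-0.0005,-0.003,0.0008],
    [-0.0005,-0.003,0.0008],
    [-0.0005,-0.003,0.0008]
  ],
  "turn": [
    [0.1,-6,0.13],
    [0.1,-12,0.13],
    [0.1,-17,0.13],
    [0.1,-17,0.13],
    [0.1,-17,0.13],
    [0.1,-17,0.13]
  ],
  "grip": [0.05,0.05,0.05,0.05,0.05,0.05]
}}

```text
time_s: 8.7
eef_pos: [521.6, 26.1, 71.2]
ee_rot: [-0.682, 0.682, 0.186, -0.187]
wrist_force: [0.1, 0.3, -1.6]
grip_width: 56.4
```

```bash
python3 plan.py 521.8 26.1 68 30
```

```text
t 8.7 pos [521.58  26.13  71.2 ] xaxis yaw 30.57 tilt y [-6.e-04 -9.e-04 -1.e+00] F [ 0.1  0.3 -1.6] T [ 0.04 -0.03 -0.02] grip 56.4 q [-0.07  0.4  -0.38  0.79 -0.    0.97]
xyz [0.0002, 0.0032, -0.0001] turn [0.02, 0.57, -0.06]
```

{"api": "servo_tool", "payload": {
  "xyz": [
    [-0.0004,0.0025,0.0002],
    [-0.0004,0.0045,0.0002],
    [-0.0004,0.0055,0.0002],
    [-0.0004,0.0055,0.0002],
    [-0.0004,0.0055,0.0002],
    [-0.0004,0.0055,0.0002],
    [-0.0004,0.0055,0.0002],
    [-0.0004,0.0055,0.0002],
    [-0.0004,0.0055,0.0002]
  ],
  "turn": [
    [0,0,0],
    [0,0,0],
    [0,-0.5,0],
    [0,-1,0],
    [0,-2,0],
    [0,-3,0],
    [0,-4,0],
    [0,-5,0],
    [0,-6,0]
  ],
  "grip": [0.05,0.05,0.05,0.05,0.05,0.05,0.05,0.05,0.05]
}}

```text
time_s: 9.6
eef_pos: [521.8, 25.3, 65.8]
ee_rot: [-0.67, 0.672, 0.222, -0.222]
wrist_force: [4.3, -4.9, -1.0]
grip_width: 55.7
```

```bash
python3 plan.py 521.8 26.1 64 33
```

```text
t 9.6 pos [521.81  25.33  65.82] xaxis yaw 36.61 tilt y [ 5.0e-04 -2.6e-03 -1.0e+00] F [ 4.3 -4.9 -1. ] T [-0.97 -0.6  -0.2 ] grip 55.7 q [-0.07  0.41 -0.39  0.77 -0.    0.86]
xyz [0.0005, 0.0018, 0.0006] turn [0.14, 3.61, -0.06]
```

The disc has dropped in (z 65.8 mm with no upward force), so the teeth are in the splines. I'm easing the side load and sliding down.

{"api": "servo_tool", "payload": {
  "xyz": [
    [0,0.002,-0.0004],
    [0,0.004,-0.0004],
    [0,0.006,-0.0004],
    [0,0.008,-0.0004],
    [0,0.008,-0.0004]
  ],
  "turn": [
    [0.1,1.5,0],
    [0.1,1.5,0],
    [0.1,1.5,0],
    [0.1,1.5,0],
    [0.1,1.5,0]
  ],
  "grip": [0.05,0.05,0.05,0.05,0.05]
}}

```text
time_s: 10.1
eef_pos: [521.9, 25.2, 57.4]
ee_rot: [-0.674, 0.674, 0.213, -0.214]
wrist_force: [2.1, -1.7, -1.2]
grip_width: 56.1
```

```bash
python3 plan.py 521.8 26.1 50 33
```

```text
t 10.1 pos [521.86  25.17  57.43] xaxis yaw 35.11 tilt y [-9.e-04 -9.e-04 -1.e+00] F [ 2.1 -1.7 -1.2] T [-0.24 -0.37 -0.02] grip 56.09 q [-0.07  0.42 -0.4   0.75 -0.    0.89]
xyz [0.0005, 0.0074, 0.0008] turn [0.01, 2.11, -0.07]
```

{"api": "servo_tool", "payload": {
  "xyz": [
    [0,0.002,0],
    [0,0.004,0],
    [0,0.006,0],
    [0,0.008,0],
    [0,0.008,0]
  ],
  "turn": [
    [0,0,0],
    [0,0,0],
    [0,0,0],
    [0,0,0],
    [0,0,0]
  ],
  "grip": [0.05,0.05,0.05,0.05,0.05]
}}

```text
time_s: 10.6
eef_pos: [522.0, 25.2, 50.8]
ee_rot: [-0.674, 0.674, 0.213, -0.213]
wrist_force: [-3.8, -1.6, 13.5]
grip_width: 55.9
```

```bash
python3 plan.py 521.8 26.1 50 33; python3 shot.py side 220 290 180 240 g8
```

```text
t 10.6 pos [521.97  25.2   50.76] xaxis yaw 35.12 tilt y [-2.e-04 -8.e-04 -1.e+00] F [-3.8 -1.6 13.5] T [-0.16  0.37 -0.04] grip 55.91 q [-0.07  0.43 -0.4   0.74 -0.    0.89]
xyz [0.0004, 0.0008, 0.0008] turn [0.03, 2.12, -0.03]
```

View pics/g8.png

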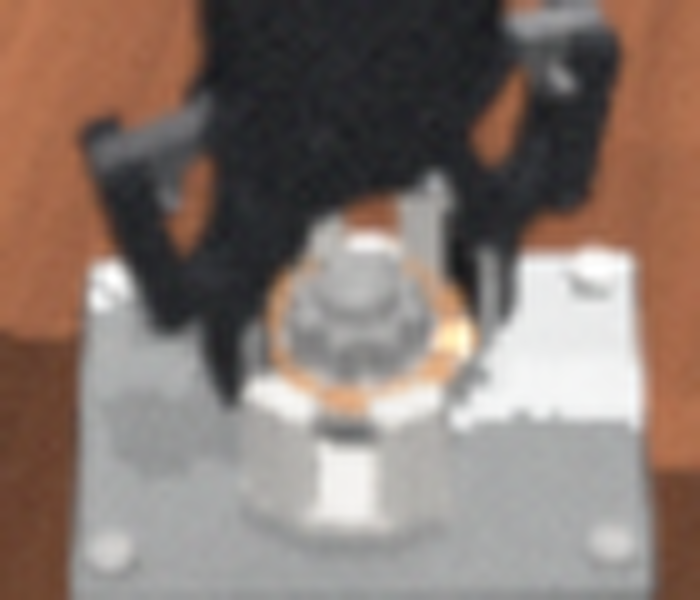

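The disc is down at z 50.8 mm with a 13 N reaction, 18 mm below the spline tops. The image shows the splines standing above it. I'm releasing it.

{"api": "servo_tool", "payload": {
  "xyz": [
    [0,0.0,0],
    [0,0.0,0],
    [0,0.0,0],
    [0,0.0,0],
    [0,0.0,0],
    [0,0,0]
  ],
  "turn": [
    [0,0,0],
    [0,0,0],
    [0,0,0],
    [0,0,0],
    [0,0,0],
    [0,0,0]
  ],
  "grip": [0.07,0.07,0.07,0.07,0.07,0.07]
}}

```text
time_s: 11.25
eef_pos: [521.8, 25.3, 50.6]
ee_rot: [-0.674, 0.674, 0.213, -0.214]
wrist_force: [-0.8, -0.7, 0.1]
grip_width: 70.1
```

```bash
python3 plan.py 521.8 26.1 50 33
```

```text
t 11.25 pos [521.79  25.27  50.55] xaxis yaw 35.13 tilt y [-6.e-04 -7.e-04 -1.e+00] F [-0.8 -0.7  0.1] T [-0.03  0.02  0.07] grip 70.08 q [-0.07  0.43 -0.4   0.74 -0.    0.89]
xyz [0.0005, 0.0006, 0.0007] turn [0.01, 2.13, -0.05]
```

Now lift straight up.

{"api": "servo_tool", "payload": {
  "xyz": [
    [0,-0.015,0],
    [0,-0.03,0],
    [0,-0.06,0],
    [0,-0.1,0],
    [0,-0.12,0],
    [0,-0.12,-0.04],
    [0,-0.12,-0.09],
    [0,-0.12,-0.14]
  ],
  "turn": [
    [0,0,0],
    [0,0,0],
    [0,0,0],
    [0,0,0],
    [0,0,0],
    [0,0,0],
    [0,4,0],
    [0,12,0]
  ],
  "grip": [0.07,0.07,0.07,0.07,0.07,0.08,0.085,0.085]
}}

```text
time_s: 12.05
eef_pos: [603.3, -90.0, 171.2]
ee_rot: [-0.693, 0.693, 0.141, -0.14]
wrist_force: [1.3, -0.5, -0.3]
grip_width: 85.1
```

```bash
python3 plan.py 505.5 -276.3 150 22.8; python3 shot.py side 220 290 180 240 g9;python3 shot.py top 200 300 160 235 t9
```

```text
t 12.05 pos [603.33 -90.05 171.18] xaxis yaw 22.94 tilt y [ 5.e-04 -7.e-04 -1.e+00] F [ 1.3 -0.5 -0.3] T [ 0.07 -0.05  0.  ] grip 85.14 q [-0.25  0.48  0.02  1.11 -0.    0.92]
xyz [-0.1627, 0.0213, -0.1334] turn [0.05, 0.14, 0.01]
```

View pics/g9.png

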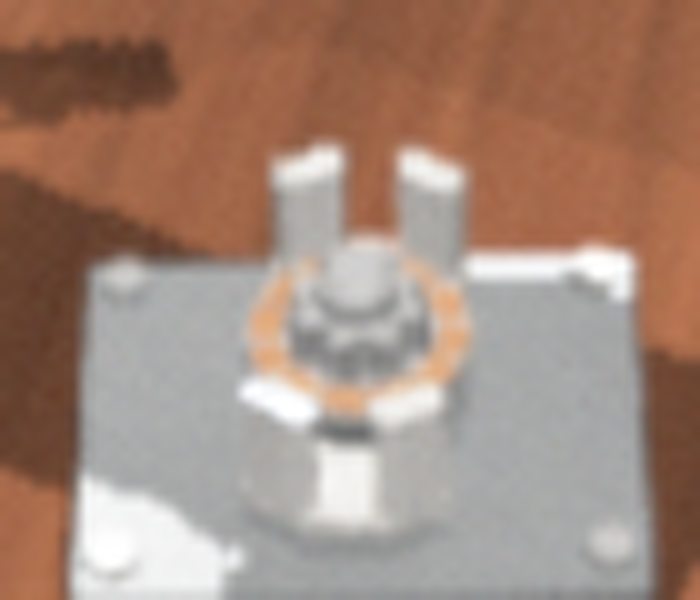

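View pics/t9.png

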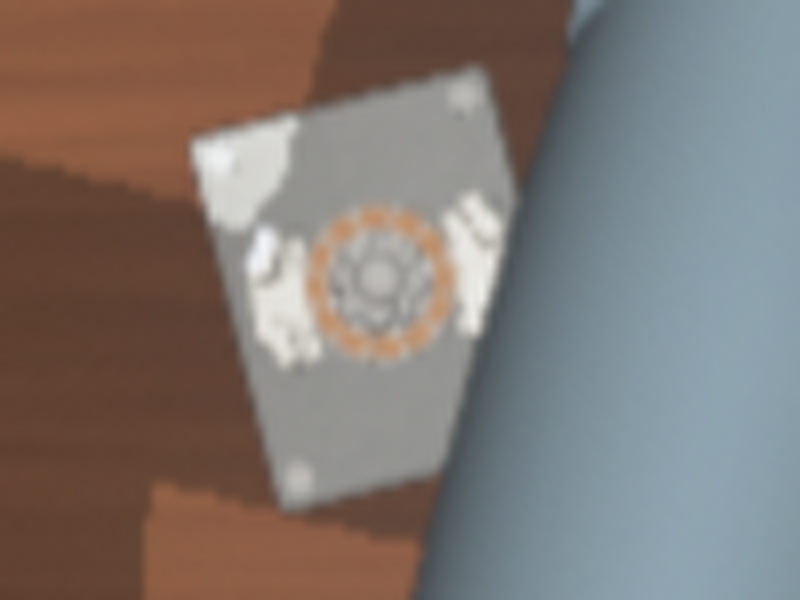

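The disc lies home, flat inside the basket, centred on the hub at about (360,325). The slot mouths are clear in the side view: back at crop pixel (371,165), front at (345,410). I'll compute the basket angle from those.

```bash
cat > bk.py <<'E'
from fit import *
p=np.array([[343,165],[399,168],[318,412],[371,412]])/10+[220,180]
w=unproj('side',p,64)[:,:2]; c=np.array([519.55,28.24])
print(w-c); a=(w[0]+w[1])/2;b=(w[2]+w[3])/2; d=a-b; print('slot axis yaw-90',yaw(d)-90+0, 'each',yaw(a-c)-90,yaw(b-c)+90, np.linalg.norm(a-c),np.linalg.norm(b-c))
np.set_printoptions(precision=2,suppress=True)
im=cv2.imread('pics/raw_g9.png')
o=rect('side',im,c[0],c[1],64,56,112/600)
cv2.imwrite('pics/bk0.png',o)
k=600/112
for s in(1,-1):
  for t in(7.5,):
    R=np.array([[np.cos(np.radians(t)),-np.sin(np.radians(t))],[np.sin(np.radians(t)),np.cos(np.radians(t))]])
    for u in(-7.5,7.5):
      q=[R@np.array([u,s*v]) for v in(40,48)]
      cv2.line(o,*[(int(300+x[0]*k),int(300-x[1]*k)) for x in q],(0,0,255),1)
cv2.circle(o,(300,300),int(40*k),(255,0,0),1);cv2.circle(o,(300,300),int(48*k),(255,0,0),1)
cv2.imwrite('pics/bk1.png',o)
E
python3 bk.py
```

```text
[[ 12.53543091 -40.34680326]
 [ -2.10602215 -42.36857932]
 [ -1.4553145   45.88427019]
 [-14.35087742  43.06994079]]
slot axis yaw-90 -171.31093790851992 each -172.81361885943838 190.07567160092935 41.68515048161102 45.17379592722409
```

View pics/bk1.png

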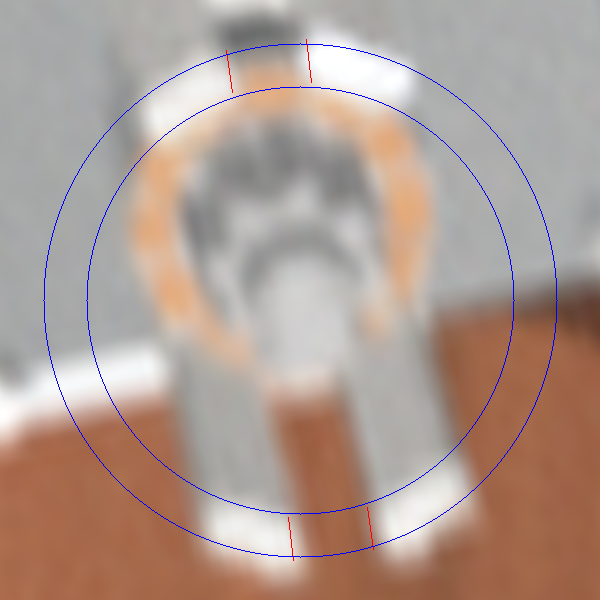

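{"api": "servo_tool", "payload": {
  "xyz": [
    [-0.163,0.021,-0.133],
    [-0.163,0.021,-0.133],
    [-0.163,0.021,-0.133],
    [-0.163,0.021,-0.133],
    [-0.163,0.021,-0.133],
    [-0.163,0.021,-0.133],
    [-0.163,0.021,-0.133]
  ],
  "turn": [
    [0,0.14,0],
    [0,0.14,0],
    [0,0.14,0],
    [0,0.14,0],
    [0,0.14,0],
    [0,0.14,0],
    [0,0.14,0]
  ],
  "grip": [0.085,0.085,0.085,0.085,0.085,0.085,0.085]
}}

```text
time_s: 12.85
eef_pos: [506.9, -279.1, 149.4]
ee_rot: [-0.692, 0.694, 0.139, -0.138]
wrist_force: [-0.5, 0.2, 0.5]
grip_width: 85.1
```

```bash
python3 plan.py 505.9 -276.9 100 22.8
```

```text
t 12.85 pos [ 506.9  -279.07  149.37] xaxis yaw 22.61 tilt y [ 0.0025 -0.0021 -1.    ] F [-0.5  0.2  0.5] T [0.04 0.04 0.02] grip 85.14 q [-0.61  0.43 -0.11  1.02 -0.    0.56]
xyz [-0.0002, 0.0494, 0.0025] turn [0.16, -0.19, 0.09]
```

The overlay at 7.5° nearly fits both slots. The axis through them gives 8.7° and the earlier top fit gave 9.1°, so I'll aim for 8.5°. Now I'm going down to grip the separator.

{"api": "servo_tool", "payload": {
  "xyz": [
    [0,0.04,0.0025],
    [0,0.08,0.0025],
    [0,0.11,0.0025],
    [0,0.116,0.0025],
    [0,0.116,0.0025],
    [0,0.116,0.0025]
  ],
  "turn": [
    [0.16,-0.2,0.1],
    [0.16,-0.2,0.1],
    [0.16,-0.2,0.1],
    [0.16,-0.2,0.1],
    [0.16,-0.2,0.1],
    [0.16,-0.2,0.1]
  ],
  "grip": [0.085,0.085,0.085,0.085,0.085,0.085]
}}

```text
time_s: 13.45
eef_pos: [507.8, -277.0, 35.1]
ee_rot: [-0.692, 0.694, 0.141, -0.14]
wrist_force: [-0.3, -0.6, -0.6]
grip_width: 84.6
```

```bash
python3 plan.py 505.9 -276.9 33 22.8;python3 shot.py side 245 325 110 170 h1
```

```text
t 13.45 pos [ 507.84 -276.99   35.09] xaxis yaw 22.89 tilt y [ 0.0021 -0.0016 -1.    ] F [-0.3 -0.6 -0.6] T [0.06 0.   0.01] grip 84.63 q [-0.61  0.54 -0.27  0.77 -0.    0.56]
xyz [-0.0018, 0.0021, 0.0008] turn [0.13, 0.09, 0.07]
```

View pics/h1.png

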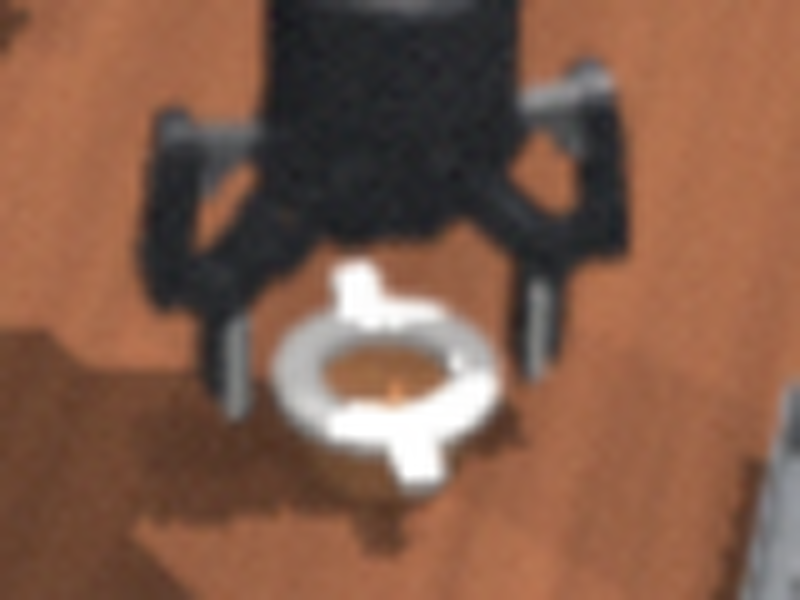

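The fingers stand on both sides of the separator, which is at crop pixel (387,370), between its tabs. I'm closing now.

{"api": "servo_tool", "payload": {
  "xyz": [
    [-0.0018,0,0.0002],
    [-0.0018,0,0.0002],
    [-0.0018,0,0.0002],
    [-0.0018,0,0.0002],
    [-0.0018,0,0.0002],
    [-0.0018,0,0.0002],
    [-0.0018,0,0.0002]
  ],
  "turn": [
    [0.13,0,0.1],
    [0.13,0,0.1],
    [0.13,0,0.1],
    [0.13,0,0.1],
    [0.13,0,0.1],
    [0.13,0,0.1],
    [0.13,0,0.1]
  ],
  "grip": [0.06,0.06,0.06,0.06,0.06,0.06,0.06]
}}

```text
time_s: 14.2
eef_pos: [507.7, -279.0, 38.3]
ee_rot: [-0.692, 0.694, 0.141, -0.139]
wrist_force: [-1.4, 1.3, 8.8]
grip_width: 65.6
```

```bash
python3 plan.py 507 -277 140 22.8
```

```text
t 14.2 pos [ 507.68 -279.03   38.29] xaxis yaw 22.86 tilt y [ 0.0038 -0.0031 -1.    ] F [-1.4  1.3  8.8] T [0.33 0.4  0.05] grip 65.61 q [-0.61  0.53 -0.26  0.77 -0.    0.56]
xyz [0.0004, -0.1017, 0.0017] turn [0.25, 0.06, 0.13]
```

{"api": "servo_tool", "payload": {
  "xyz": [
    [0,-0.02,0],
    [0,-0.06,0],
    [0,-0.1,0.0],
    [0,-0.1,0.0],
    [0,-0.1,0]
  ],
  "turn": [
    [0.2,0,0.13],
    [0.2,0,0.13],
    [0.2,0,0.13],
    [0.2,0,0.13],
    [0.2,0,0.13]
  ],
  "grip": [0.06,0.06,0.06,0.06,0.06]
}}

```text
time_s: 14.7
eef_pos: [508.2, -279.5, 139.8]
ee_rot: [-0.692, 0.694, 0.141, -0.139]
wrist_force: [-0.4, 0.1, -2.4]
grip_width: 65.9
```

```bash
python3 plan.py 521.8 25.3 125 8.5;python3 shot.py side 245 325 90 150 h2;cat > m3.py <<'E'
from fit import *
from plan import cur
import sys
np.set_printoptions(precision=2,suppress=True)
s,_=cur();p=s['eef_pos'];z=p[2]-12.3+6
im=cv2.imread(f'pics/raw_{sys.argv[1]}.png'); a=float(sys.argv[2]); n='side'
c=(p[0]-2.2,p[1]+2.9)
print('expected centre in side frame',np.array(c),np.array(fit(n,im,sep,c,z,66,np.radians([a-4,a,a+4]),wfun=lambda u,v:(np.hypot(u,v)<56)&((abs(u)<28)),step=2,rng=4)))
E
python3 m3.py h2 22.8
```

```text
t 14.7 pos [ 508.17 -279.5   139.84] xaxis yaw 22.85 tilt y [ 0.0033 -0.0028 -1.    ] F [-0.4  0.1 -2.4] T [ 0.04  0.03 -0.  ] grip 65.87 q [-0.61  0.44 -0.13  1.   -0.    0.56]
xyz [0.1309, 0.0141, 0.2756] turn [0.2, 14.35, 0.14]
expected centre in side frame [ 504.84 -275.75] [ 505.35 -276.57   22.65    0.86]
```

View pics/h2.png

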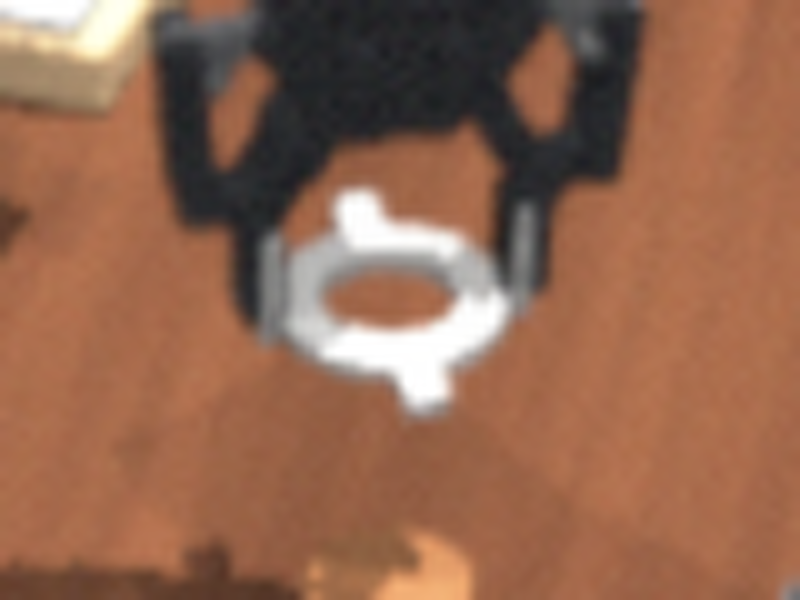

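The separator is held level, at crop pixel (395,295), centred on the jaws to within about 1 mm. Its yaw of 22.65° matches the tool. I'm carrying it to the fixture.

{"api": "servo_tool", "payload": {
  "xyz": [
    [0.131,0.0,0.276],
    [0.131,0.0,0.276],
    [0.131,0.0,0.276],
    [0.131,0.0,0.276],
    [0.131,0.0,0.276],
    [0.131,0.0,0.276],
    [0.131,0.0,0.276],
    [0.131,0.04,0.276],
    [0.131,0.045,0.276],
    [0.131,0.045,0.276],
    [0.131,0.045,0.276]
  ],
  "turn": [
    [0.2,3,0.14],
    [0.2,6,0.14],
    [0.2,9,0.14],
    [0.2,12,0.14],
    [0.2,14.2,0.14],
    [0.2,14.2,0.14],
    [0.2,14.2,0.14],
    [0.2,14.2,0.14],
    [0.2,14.2,0.14],
    [0.2,14.2,0.14],
    [0.2,14.2,0.14]
  ],
  "grip": [0.06,0.06,0.06,0.06,0.06,0.06,0.06,0.06,0.06,0.06,0.06]
}}

```text
time_s: 15.85
eef_pos: [520.4, 25.9, 93.1]
ee_rot: [0.706, -0.704, -0.052, 0.054]
wrist_force: [1.0, -0.2, -1.4]
grip_width: 65.6
```

```bash
python3 plan.py 521.8 25.3 80 8.5;python3 shot.py side 215 295 180 240 h3;python3 m3.py h3 8.6
```

```text
t 15.85 pos [520.38  25.86  93.08] xaxis yaw 8.59 tilt y [-0.0039  0.002  -1.    ] F [ 1.  -0.2 -1.4] T [-0.07 -0.05 -0.01] grip 65.6 q [-0.07  0.38 -0.35  0.84  0.    1.35]
xyz [0.0014, 0.0131, -0.0008] turn [-0.15, 0.09, -0.2]
expected centre in side frame [518.95  28.73] [517.71  30.48   8.64   0.74]
```

View pics/h3.png

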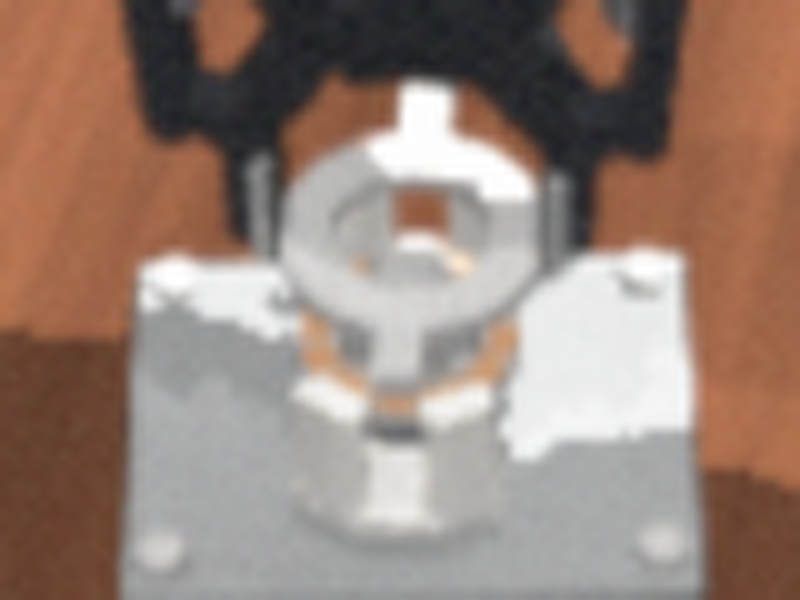

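The separator hovers over the clutch, with its tabs at crop pixels (428,105) and (397,350). They look lined up with the slots. I'm lowering it to just above the walls.

{"api": "servo_tool", "payload": {
  "xyz": [
    [0.0014,0.006,-0.0006],
    [0.0014,0.011,-0.0006],
    [0.0014,0.011,-0.0006],
    [0.0014,0.011,-0.0006]
  ],
  "turn": [
    [-0.15,0,-0.2],
    [-0.15,0,-0.2],
    [-0.15,0,-0.2],
    [-0.15,0,-0.2]
  ],
  "grip": [0.06,0.06,0.06,0.06]
}}

```text
time_s: 16.3
eef_pos: [522.4, 25.4, 82.6]
ee_rot: [-0.705, 0.705, 0.053, -0.052]
wrist_force: [0.0, 0.2, -1.3]
grip_width: 66.0
```

```bash
python3 plan.py 521.8 25.3 76 8.5;python3 shot.py side 215 295 180 240 h4;python3 m3.py h4 8.6
```

```text
t 16.3 pos [522.39  25.38  82.65] xaxis yaw 8.58 tilt y [ 1.3e-03 -1.0e-04 -1.0e+00] F [ 0.   0.2 -1.3] T [0.   0.02 0.02] grip 66.01 q [-0.07  0.39 -0.37  0.81 -0.    1.35]
xyz [-0.0006, 0.0066, 0.0] turn [0.02, 0.08, 0.07]
expected centre in side frame [520.36  28.33] [520.28  26.83   8.39   0.59]
```

View pics/h4.png

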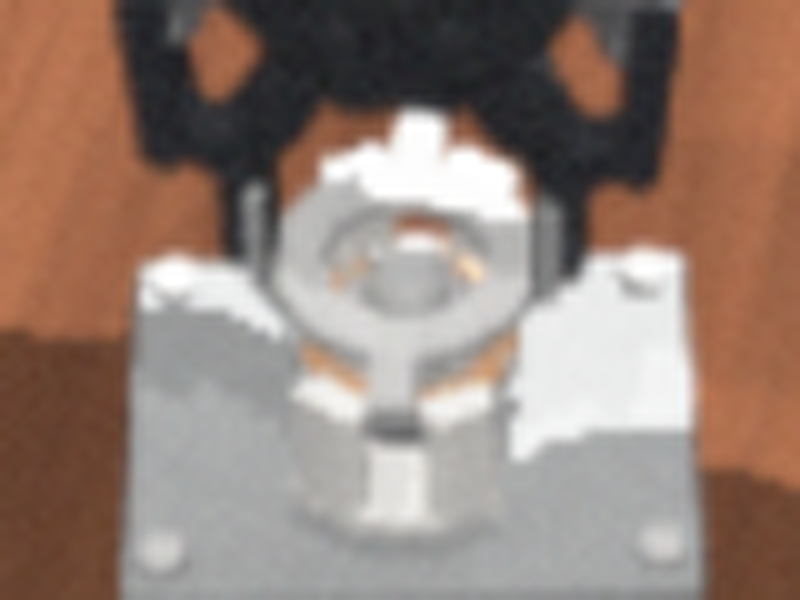

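The tabs are centred over the slots; the front tab at (392,390) sits between the two wall tops. I'm lowering gently.

{"api": "servo_tool", "payload": {
  "xyz": [
    [-0.0008,0.002,0],
    [-0.0008,0.004,0],
    [-0.0008,0.006,0],
    [-0.0008,0.008,0],
    [-0.0008,0.0095,0],
    [-0.0008,0.0095,0]
  ],
  "turn": [
    [0,0,0.07],
    [0,0,0.07],
    [0,0,0.07],
    [0,0,0.07],
    [0,0,0.07],
    [0,0,0.07]
  ],
  "grip": [0.06,0.06,0.06,0.06,0.06,0.06]
}}

```text
time_s: 16.95
eef_pos: [521.5, 25.3, 72.9]
ee_rot: [-0.705, 0.705, 0.053, -0.053]
wrist_force: [0.3, 0.4, -2.2]
grip_width: 65.6
```

```bash
python3 plan.py 521.8 25.3 70 8.5
```

```text
t 16.95 pos [521.53  25.33  72.95] xaxis yaw 8.59 tilt y [-1.e-04 -3.e-04 -1.e+00] F [ 0.3  0.4 -2.2] T [0.02 0.01 0.01] grip 65.6 q [-0.07  0.4  -0.38  0.79 -0.    1.35]
xyz [0.0003, 0.0029, -0.0001] turn [0.02, 0.09, -0.01]
```

The underside is now below the wall tops with no contact force, so the tabs are in the slots. I'm continuing down.

{"api": "servo_tool", "payload": {
  "xyz": [
    [0.0003,0.002,0],
    [0.0003,0.004,0],
    [0.0003,0.006,0],
    [0.0003,0.008,0],
    [0.0003,0.01,0],
    [0.0003,0.01,0]
  ],
  "turn": [
    [0,0,0],
    [0,0,0],
    [0,0,0],
    [0,0,0],
    [0,0,0],
    [0,0,0]
  ],
  "grip": [0.06,0.06,0.06,0.06,0.06,0.06]
}}

```text
time_s: 17.55
eef_pos: [521.8, 25.2, 62.7]
ee_rot: [-0.705, 0.705, 0.053, -0.053]
wrist_force: [0.7, -1.5, -1.9]
grip_width: 65.9
```

```bash
python3 plan.py 521.8 25.3 57 8.5;python3 shot.py side 215 295 180 240 h5
```

```text
t 17.55 pos [521.82  25.23  62.69] xaxis yaw 8.58 tilt y [-2.e-04 -6.e-04 -1.e+00] F [ 0.7 -1.5 -1.9] T [-0.19 -0.12 -0.  ] grip 65.87 q [-0.07  0.41 -0.39  0.77 -0.    1.35]
xyz [-0.0, 0.0057, 0.0001] turn [0.03, 0.08, -0.02]
```

View pics/h5.png

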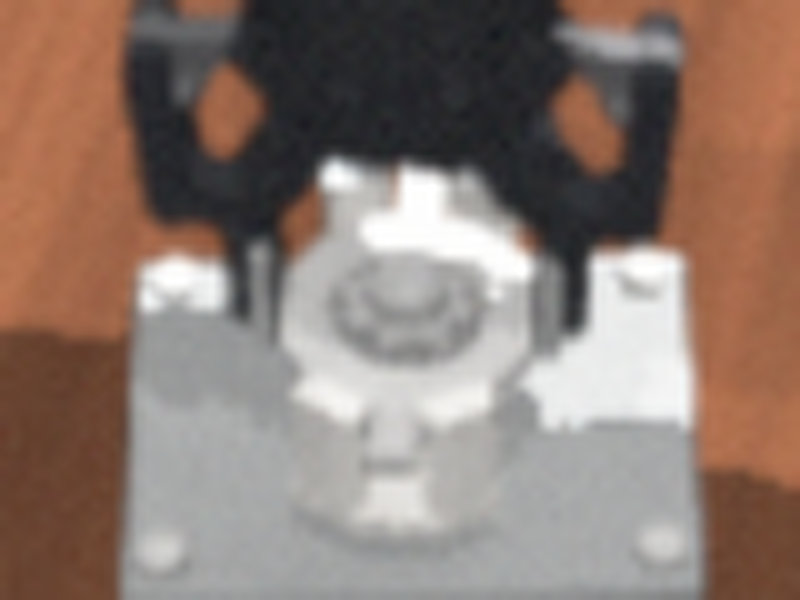

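The front tab is inside its slot, at (392,435), and the splines stand in the bore. I'm sliding down the rest of the way.

{"api": "servo_tool", "payload": {
  "xyz": [
    [0,0.002,0],
    [0,0.003,0],
    [0,0.004,0],
    [0,0.005,0],
    [0,0.0055,0],
    [0,0.0055,0]
  ],
  "turn": [
    [0,0,0],
    [0,0,0],
    [0,0,0],
    [0,0,0],
    [0,0,0],
    [0,0,0]
  ],
  "grip": [0.06,0.06,0.06,0.06,0.06,0.06]
}}

```text
time_s: 18.2
eef_pos: [521.9, 25.2, 58.3]
ee_rot: [-0.705, 0.705, 0.053, -0.053]
wrist_force: [-3.3, -0.3, 7.3]
grip_width: 65.6
```

```bash
python3 plan.py 521.8 25.3 57 8.5
```

```text
t 18.2 pos [521.87  25.24  58.3 ] xaxis yaw 8.58 tilt y [ 3.e-04 -7.e-04 -1.e+00] F [-3.3 -0.3  7.3] T [-0.16  0.46  0.03] grip 65.56 q [-0.07  0.42 -0.4   0.75 -0.    1.35]
xyz [-0.0001, 0.0013, 0.0001] turn [0.04, 0.08, 0.01]
```

It reached home at exactly the predicted height (58.3 mm) with 7 N. I'm opening and lifting.

{"api": "servo_tool", "payload": {
  "xyz": [
    [0,0,0],
    [0,0,0],
    [0,0,0],
    [0,0,0],
    [0,0,0],
    [0,0,0],
    [0,-0.01,0],
    [0,-0.03,0],
    [0,-0.06,0],
    [0,-0.1,0],
    [0,-0.12,0],
    [0,-0.12,0]
  ],
  "turn": [
    [0,0,0],
    [0,0,0],
    [0,0,0],
    [0,0,0],
    [0,0,0],
    [0,0,0],
    [0,0,0],
    [0,0,0],
    [0,0,0],
    [0,0,0],
    [0,0,0],
    [0,0,0]
  ],
  "grip": [0.08,0.08,0.08,0.08,0.08,0.08,0.08,0.08,0.08,0.08,0.08,0.08]
}}

```text
time_s: 19.4
eef_pos: [524.6, 25.2, 182.7]
ee_rot: [-0.704, 0.706, 0.056, -0.05]
wrist_force: [0.7, 0.5, 0.3]
grip_width: 80.2
```

{"api": "servo_tool", "payload": {
  "xyz": [
    [0,-0.02,-0.05],
    [0,-0.02,-0.1],
    [0,-0.02,-0.15],
    [0,-0.02,-0.15],
    [0,-0.02,-0.15]
  ],
  "turn": [
    [0,0,0],
    [0,0,0],
    [0,0,0],
    [0,0,0],
    [0,0,0]
  ],
  "grip": [0.08,0.08,0.08,0.08,0.08]
}}

```text
time_s: 19.9
eef_pos: [546.3, -124.3, 202.1]
ee_rot: [-0.705, 0.706, 0.054, -0.05]
wrist_force: [-0.7, 0.1, -0.3]
grip_width: 80.2
```

```bash
python3 plan.py;python3 shot.py side 215 295 180 240 h6;python3 shot.py top 0 512 0 384 t6; python3 - <<'E'
from h import *
a=cv2.imread('pics/raw_t6.png');print(a.shape)
s=cv2.imread('pics/raw_h6.png')
v=np.hstack([cv2.resize(s[180:240,215:295],(400,300),interpolation=cv2.INTER_CUBIC),cv2.resize(a[165:225,208:288],(400,300),interpolation=cv2.INTER_CUBIC)])
cv2.imwrite('pics/f.png',np.vstack([v,np.hstack([cv2.resize(s,(400,300)),cv2.resize(a,(400,300))])]))
E
```

```text
t 19.9 pos [ 546.31 -124.31  202.12] xaxis yaw 8.42 tilt y [ 6.7e-03 -4.0e-04 -1.0e+00] F [-0.7  0.1 -0.3] T [0.05 0.05 0.01] grip 80.24 q [-0.34  0.36 -0.08  1.13  0.    1.09]
(384, 512, 3)
```

View pics/f.png

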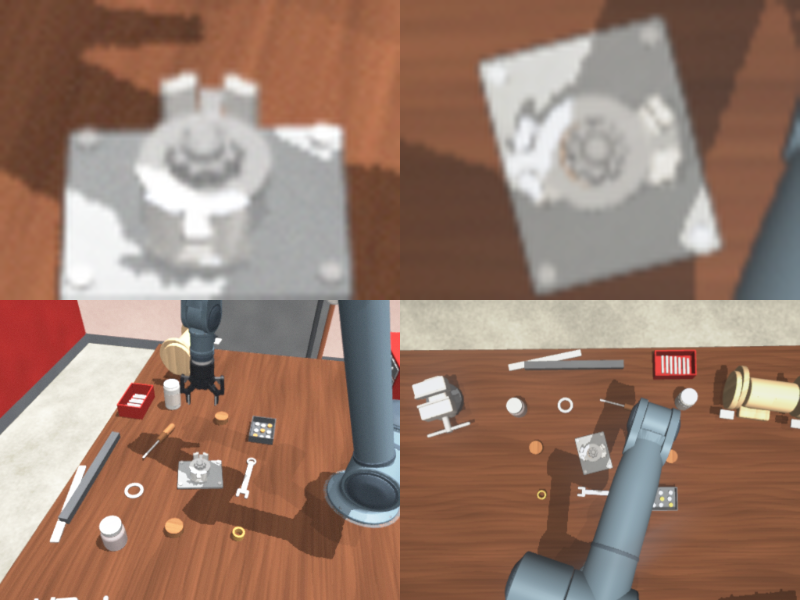

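The separator lies flat inside the basket, with both tabs in their slots and the splines in the bore. The bystanders are where they were, and the arm is clear and still.

```bash
python3 -c "
from workcell import job
print(job.sign_off())"
```

```text
the job is handed in; nothing more can be done
None
```

The clutch pack is stacked and handed in at about 20 s of the 64 s allowed; the sign-off gives no verdict.

- **Disc:** My first try set the teeth over the splines instead of the gaps between them. The disc only rested on the spline tops at 12–17 N, which the force reading showed. I lifted it, turned it about 20° and swept gently; it dropped in and slid down. It seated 18 mm below the spline tops with 13.5 N and was released. A picture then showed it flat and centred.
- **Separator:** I set it to the slot angle measured in the images, about 8.5°. The tabs entered with no contact force, and it touched down at exactly the predicted height with 7 N, then was released.
- **Last checks:** The final images show the separator flat, both tabs in their slots and the other objects apparently unmoved. The wrist force is near zero and the arm is clear.
- **Disagreements:** The two cameras differed by about 3 mm in position, which I settled by comparing the parts with each other and with the contact readings. The basket angle estimates ranged from 7.2° to 10.1°.

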